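Set the stop collar of the slide press with its setting gauge

ROBOT

A 7-joint arm with a two-finger parallel gripper is mounted at the origin on a cart in front of the work surface, level with it; the furniture and walls round the work are solid. World frame = base frame: x ahead of the robot, y to its left, z up, the work surface at z = 0. Lengths are in mm, angles in rad, forces in N, time in s.
With the tool pointing down it reaches from about 400 to 850 mm from the base axis. Payload 10.4 kg.
Tool frame: the origin (TCP) lies midway between the tips of the shut fingers; the grasp point (between the pads) lies 19 mm behind it; z points along the fingers, y is the direction in which the jaws open and shut (so a half turn about z gives the same grasp; the last joint's range is limited). The gripper opens to 85 mm and grips with 20 to 120 N. Pads are 22 mm wide; open, the fingers measure 114 mm over their backs; the gripper's body (76 mm by 85 mm) begins 54 mm behind the grasp point. The pads swing forward as they close: fully open they stand 13 mm farther back than shut.
Start: joints at [1.188, 0.332, -0.065, 1.46, 0.022, 1.35, -0.088], TCP at [220.077, -584.994, 231.338] pointing down, gripper open.
Joint ranges: [-2.6, 2.6], [-0.5, 2.12], [-1.47, 1.34], [0.16, 2.42], [-1.27, 4.41], [0.06, 2.06], [-2.6, 2.6]. Speed limits (rad/s): [2.22, 2.22, 2.79, 2.79, 3.14, 3.14, 3.14].

INTERFACE

Orientations are given as a unit quaternion [x, y, z, w].
In Python, from station import manip gives the robot as it stands.
- The arm moves only by the tool servo_tool, never from a script. Its argument "moves" is a list of rows, each an object with "travel": the shift along the tool's x, y, z in m, a list of three; "twist": the turn, a rotation vector about the tool's x, y, z in degrees, a list of three; "grip": the closure, from -1 (fully open) to 1 (shut). A call has 1 to 5 rows; each row is the pose to reach, as a shift and turn from the pose commanded when the call began, along the tool's axes at that moment; what a row does not reach only later rows make up. A row lasts 1/12 s, in which the tool goes at most 41.7 mm and 7.16 degrees, less where a joint would pass 70% of its speed; a pose out of reach is approached as far as the arm can. A call with a gripper value outside its range is refused whole. The fingers move at their own pace and stop on an object; "newtons" is the grip in N (left out, the last holds). Time passes only in rows, so rows that repeat a pose let the fingers close. It gives the time, the measured TCP pose, the force and the opening at its end, in the units of the state.
- manip.state(): the state, without advancing time (a new reading comes with each control period).
- manip.capture(name): name is "scene" or "top" or "wrist"; returns the picture (480x640x3 uint8, blue, green, red); there is no depth.
- manip.get_calibration(name): a dict with "mtx" (3x3 intrinsics, pixels), "D" ([k1, k2, p1, p2, k3] as OpenCV has them; the pictures are not rectified), "origin" and "rotation" of the camera in the world. Camera axes: x right, y up, looking along -z (the intrinsics and any distortion apply to the point x, -y, -z); pixel columns grow to the right and rows downward; lengths in mm; the calibration is good to about 2 mm. A picture is of the moment at which its call begins: read the wrist's pose just before it. get_calibration takes no time and is no camera call; for the wrist camera it gives the pose at the moment of the call.
- manip.close_job(): hands the job in, once; it reports no verdict.
Trained networks look in the newest picture that a camera, given by its name, has taken for a name from the list of things; names that differ only in an ending like _2 or _b are one class to them, and where a whole thing is asked for, a point or a joint stands for the part that bears it (a point fixed in the world has none). Each returns a list of dicts, best first, with "score" (0 to 1); they miss things now and then, are a little off and sometimes report something else, mostly with a low value. They report only what shows in the picture. A call takes as long as a camera call. They do not tell look-alikes from the thing itself.
- manip.look_for(camera, target): "location" ([x, y, z] in mm, in the coordinates of the camera as it stood for that picture, good to about 4 mm: the middle of the surface that is visible of it).
- manip.silhouettes(camera, target): "region" (480x640 bool, what is visible of it).
The state is a dict: "time_s": time; "joint_pos": joint angles; "qvel": joint speeds; "joint_torque": joint torques, N m; "ee_pos": TCP position; "tool_rot": TCP orientation; "contact_force": force on the tool from outside, world axes, zero at the start; "ft_torque": the same for the moment, N m; "finger_gap": finger opening in mm.
Only numpy, scipy, OpenCV 4.12 (cv2) and the standard library are available. Lean on these libraries where they do the work, as an engineer would, in place of code of your own. Each camera call takes 0.05 s, during which the arm holds its last target.

TASK

The head of the slide press has to stop at the right height, so set its knurled stop collar with the horseshoe setting gauge: slide the gauge round the threaded stud, under the collar, until it is home against the stud, then screw the collar down until it just nips the gauge - lightly, so that the gauge does not rattle but can still be drawn out - and let go of the collar. Then draw the gauge out without shifting the collar and lay it flat on the worktop clear of the press, leaving everything else where it is.

Things in the scene. Friction and masses are not known exactly. Their poses are not given: they have to be found in the camera images.
- slide_press: Slide press: white, 220 x 110 mm, fixed to the worktop; its hinged head stands open at the back, 150 mm or more behind the stud and up to 0.26 m high. Origin on the stud's axis at worktop height; x points into the press, away from its front edge (42 mm in front of the stud), z up.
- stud_foot (a point): Foot of the upright threaded stud (16 mm thick, 83 mm high above here), on its axis at the flat steel landing round it, 32 mm above the worktop; axes of the press. Two guide rails on the landing keep the gauge from turning: along x, 9 mm high, inner faces 48.4 mm apart, straight from 20 mm in front of the stud to 29 mm behind it, flaring to about 61 mm at the front.
- collar_mid (a point): Centre, half-way up, of the knurled steel stop collar on the stud: 40 mm diameter, 22 mm high, underside 11 mm below this point, which starts 38.5 to 41.5 mm above the landing. Clockwise seen from above lowers it, 12 mm per turn (right-hand thread). It stays where it is left.
- stop_collar: The same collar; origin on the stud's axis at its underside, z up, turns with it. Its underside has a thin black rubber facing that yields 0.04 mm per N. Turning friction is about 0.05 Nm free and grows by about 0.015 Nm per N (so a jump in wrist torque, either way, tells the touch). Right is a nip of a few N, about 0.1 rad past first touch; 0.4 rad past is too much.
- gauge_head (a point): Setting gauge, loose, 150 g: an aluminium horseshoe block 25 mm thick, 44 mm wide, slot 22 mm wide open to +x, then a low neck and an upright handle at the -x end. This point: slot centre, 12.5 mm above the underside. The block reaches 25 mm to -x and 14 mm to +x of it. The slot's closed end is 9 mm to -x, so when home against the stud this point is 1 mm past the stud's axis.
- gauge_handle (a point): Grip point of the gauge's upright black handle: a tab 12 mm wide (y), 26 mm long (x), its top 46 mm above the gauge's underside. This point is 30 mm above the underside and 78 mm to -x of gauge_head. Axes as gauge_head: x from handle to slot; in place it points along the press's x.
- setting_gauge: The same gauge; origin at the slot's centre on its underside, same axes.
- slide_box: Bystander: blue slide box, 87 x 100 x 34 mm, origin at the centre of its underside.
- petri_dish: Bystander: flat clear dish, 61 mm across, 14 mm high, origin at the centre of its underside.
- lab_timer: Bystander: small bench timer, 66 x 62 x 22 mm, origin at the centre of its underside.
There are look-alikes about, which are no part of the job. What is shaped like the setting_gauge but orange is not meant.

How it is judged:
By the outcome, as a careful person would: the job done as asked, in the order asked, and still so for the second after the job is handed in, with the robot touching nothing.
It also fails if it takes over 72 s, if anything falls off the work surface, if the arm or the gripper's body presses on something with over 40 N, if the wrist force passes 120 N, or if a joint passes its speed limit or range.

## Working session

There is one attempt and no reset: what is moved stays moved. The work goes in short steps, Python scripts to look and compute and a tool call to move; the robot and the scene stay as the last step left them, time stands still between calls to the robot, and variables do not carry over. Pictures are saved under pics/ and viewed, and the job is handed in when it is done.

Besides the shell and the picture viewer there is one more tool, called after "Request:" in YAML: its name, and indented under it one key for each argument. servo_tool: Moves the arm, as the interface text tells. Its arguments: {"type":"object","properties":{"moves":{"type":"array"},"newtons":{"type":"number"}},"required":["moves"]}

```bash
ls; mkdir -p pics
cat > h.py <<'E'
import numpy as np, cv2
from station import manip
from scipy.spatial.transform import Rotation as R
def cal(n): 
    c=manip.get_calibration(n); return {k:np.array(v,float) for k,v in c.items()}
def rotm(c):
    r=c['rotation']; return r if r.shape==(3,3) else R.from_quat(r).as_matrix()
def c2w(c,p): return rotm(c)@np.array(p)+c['origin']
def proj(c,P):
    P=np.atleast_2d(P).astype(float); q=(P-c['origin'])@rotm(c); q=q*[1,-1,-1]
    return cv2.projectPoints(q,np.zeros(3),np.zeros(3),c['mtx'],c['D'])[0][:,0]
def ray(c,uv,z):
    u=cv2.undistortPoints(np.array([[uv]],float),c['mtx'],c['D'])[0,0]
    d=rotm(c)@np.array([u[0],-u[1],-1]); t=(z-c['origin'][2])/d[2]; return c['origin']+t*d
def st():
    s=manip.state(); print('t',s['time_s'],'pos',np.round(s['ee_pos'],1),'eul',np.round(R.from_quat(s['tool_rot']).as_matrix(),3).tolist(),'q',np.round(s['joint_pos'],2),'F',np.round(s['contact_force'],1),'T',np.round(s['ft_torque'],2),'gap',s['finger_gap']); return s
E
python3 - <<'E'
from h import *
st()
for n in ['scene','top']:
    im=manip.capture(n); cv2.imwrite(f'pics/{n}0.png',im); c=cal(n)
    print(n,c['origin'],c['rotation'].shape,c['D'].tolist())
    for t in ['setting_gauge','gauge_head','gauge_handle','collar_mid','stud_foot','slide_press']:
        for d in manip.look_for(n,t)[:4]:
            w=c2w(c,d['location']); print(t,round(d['score'],2),w.round(1),proj(c,w).round(0).tolist())
E
```

```text
pics
t 0.0 pos [ 219.9 -584.6  230.5] eul [[0.936, 0.352, -0.001], [0.352, -0.936, 0.001], [-0.0, -0.001, -1.0]] q [ 1.19  0.33 -0.06  1.46  0.02  1.35 -0.09] F [-0.  -0.2  0.2] T [-0.07  0.05 -0.06] gap 85.30845351937563
scene [ -66.63594     620.59671143 1065.7997683 ] (4,) [-0.15926054392565123, 0.0, 0.0, 0.0, 0.0]
setting_gauge 0.84 [ 644.9 -351.6   23.5] [[368.0, 172.0]]
setting_gauge 0.66 [ 513.1 -402.4   20.4] [[413.0, 185.0]]
setting_gauge 0.35 [490.6 189.   22.4] [[273.0, 312.0]]
gauge_head 0.66 [ 645.1 -345.5   21.8] [[366.0, 173.0]]
gauge_head 0.63 [ 520.1 -406.8   14.6] [[412.0, 184.0]]
gauge_handle 0.69 [ 642.1 -344.9   23.8] [[367.0, 173.0]]
gauge_handle 0.59 [ 517.9 -410.8   15.1] [[413.0, 184.0]]
stud_foot 0.63 [ 716.2 -191.2   41.8] [[314.0, 183.0]]
slide_press 0.91 [ 717.1 -198.2   41.7] [[315.0, 182.0]]
top [ 378.33672924  -43.50312901 1407.17857725] (4,) [-0.10199026945698869, 0.0, 0.0, 0.0, 0.0]
setting_gauge 0.94 [ 517.  -411.6   27.6] [[473.0, 242.0]]
setting_gauge 0.84 [ 642.1 -359.9   25.4] [[449.0, 192.0]]
gauge_head 0.96 [ 517.2 -410.7   26.7] [[472.0, 242.0]]
gauge_head 0.93 [ 648.3 -362.    28.4] [[450.0, 189.0]]
gauge_handle 0.92 [ 514.5 -410.3   23. ] [[472.0, 243.0]]
gauge_handle 0.69 [ 645.9 -360.    28.7] [[450.0, 190.0]]
collar_mid 0.72 [ 589.2 -197.    79.4] [[387.0, 211.0]]
stud_foot 0.91 [ 701.9 -206.7   41.4] [[387.0, 167.0]]
stud_foot 0.48 [ 520.8 -407.8   26.7] [[471.0, 241.0]]
slide_press 0.64 [ 696.9 -206.2   43.5] [[387.0, 169.0]]
```

Run:
```python
import cv2
im=cv2.imread('pics/top0.png'); cv2.imwrite('pics/top0c.png',cv2.resize(im[130:290,340:540],None,fx=4,fy=4,interpolation=cv2.INTER_CUBIC)[:600,:800])
im=cv2.imread('pics/scene0.png'); cv2.imwrite('pics/scene0c.png',cv2.resize(im[110:240,260:460],None,fx=4,fy=4,interpolation=cv2.INTER_CUBIC))
```

```text
(no output)
```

View pics/top0.png

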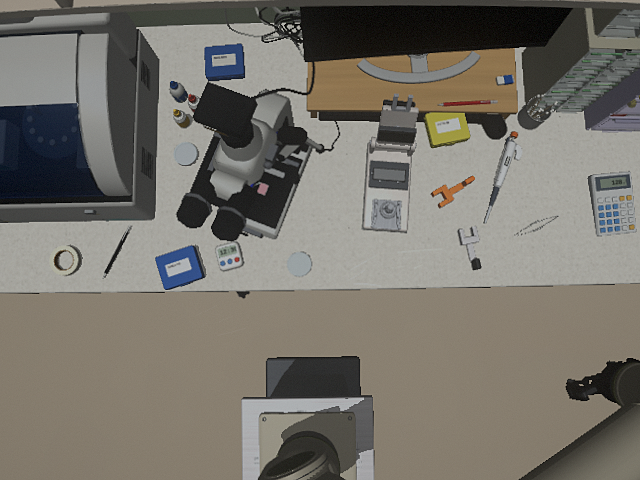

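View pics/top0c.png

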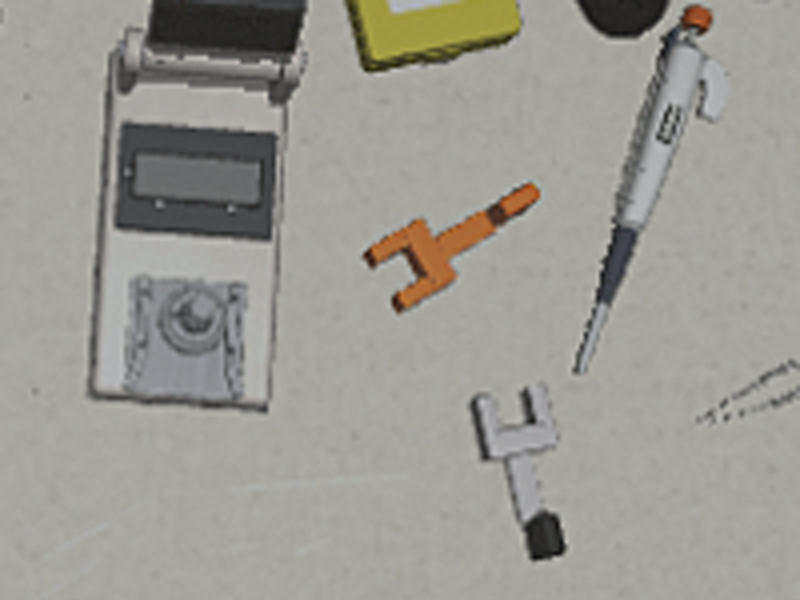

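View pics/scene0c.png

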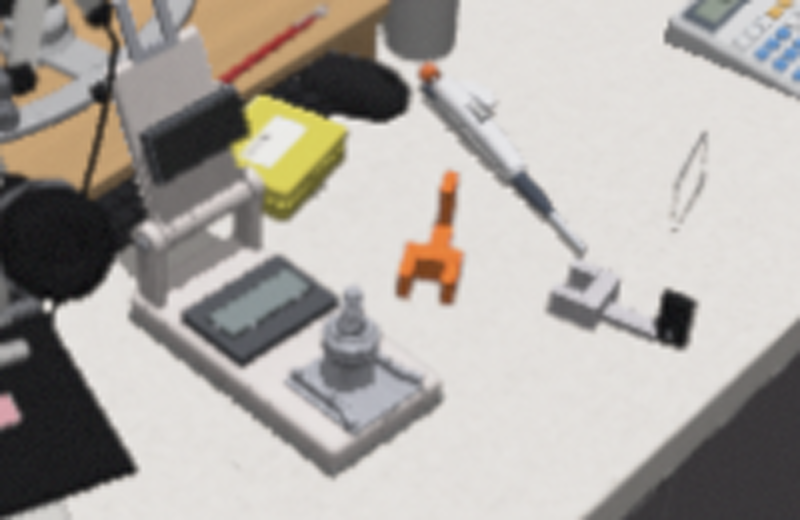

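View pics/scene0.png

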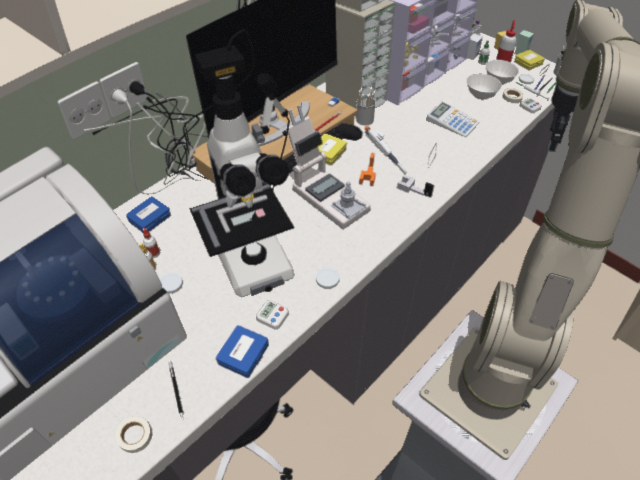

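The wanted gauge could be confused with two things. The aluminium one with the black handle is at top px (470,245), and the orange look-alike is at (450,190). I choose the grey one at (470,245), and the 4x crop confirms it: grey block, black handle at about (476,264). The press is at (387,170) with its collar at about (387,211).

Run:
```python
from h import *
c=cal('top')
f=lambda x,y:(340+x/4,130+y/4)
print('handle top',ray(c,f(545,530),46).round(1))
for n,p in dict(L=(484,398),R=(540,390),Bl=(487,455),Br=(553,440)).items(): print(n,ray(c,f(*p),25).round(1))
print('stud top',ray(c,f(196,306),115).round(1),'collar',ray(c,f(190,322),83).round(1))
for n,p in dict(fl=(92,395),fr=(267,410),bl=(110,55)).items(): print(n,ray(c,f(*p),25).round(1))
s=manip.state(); M=R.from_quat(s['tool_rot']).as_matrix()
w=cal('wrist'); print('wristcam in tool', (M.T@(w['origin']-np.array(s['ee_pos']))).round(1),(M.T@rotm(w)).round(3).tolist(), w['mtx'].tolist())
```

```text
handle top [ 465.6 -413.3   46. ]
L [ 548.4 -384.7   25. ]
R [ 552.9 -419.7   25. ]
Bl [ 513.4 -385.1   25. ]
Br [ 521.9 -426.4   25. ]
stud top [ 592.8 -198.7  115. ] collar [ 588.7 -198.7   83. ]
fl [ 553.9 -144.5   25. ]
fr [ 543.1 -251.    25. ]
bl [ 766.3 -160.9   25. ]
wristcam in tool [  65.8    0.4 -142.6] [[-0.0, 0.965, 0.261], [1.0, 0.0, -0.0], [-0.0, 0.261, -0.965]] [[350.50762563488615, 0.0, 319.2262923503034], [0.0, 350.50762563488615, 242.46195867409116], [0.0, 0.0, 1.0]]
```

Request:
servo_tool:
  moves:
    - {"travel": [0.037,-0.009,0.008],"twist": [0,0,2.5],"grip": -1}
    - {"travel": [0.074,-0.018,0.016],"twist": [0,0,5],"grip": -1}
    - {"travel": [0.111,-0.027,0.024],"twist": [0,0,7.5],"grip": -1}
    - {"travel": [0.148,-0.036,0.032],"twist": [0,0,10],"grip": -1}
    - {"travel": [0.185,-0.045,0.04],"twist": [0,0,12.5],"grip": -1}

```text
time_s: 1.12
ee_pos: [378.7, -476.6, 191.2]
tool_rot: [0.998, 0.07, 0.0, 0.0]
contact_force: [-0.5, -0.6, 0.3]
finger_gap: 85.5
```

Request:
servo_tool:
  moves:
    - {"travel": [0.028,-0.013,0.01],"twist": [0,0,0],"grip": -1}
    - {"travel": [0.054,-0.026,0.02],"twist": [0,0,0],"grip": -1}
    - {"travel": [0.08,-0.039,0.03],"twist": [0,0,0],"grip": -1}
    - {"travel": [0.104,-0.051,0.041],"twist": [0,0,0],"grip": -1}
    - {"travel": [0.104,-0.051,0.041],"twist": [0,0,0],"grip": -1}

```text
time_s: 1.53
ee_pos: [477.7, -406.5, 147.9]
tool_rot: [0.997, 0.075, 0.0, -0.002]
contact_force: [0.8, 1.1, 0.1]
finger_gap: 85.9
```

Run:
```python
from h import *
st()
c=cal('wrist'); im=manip.capture('wrist'); cv2.imwrite('pics/w1.png',im)
np.savez('w1.npz',**c)
for t in ['gauge_head','gauge_handle','setting_gauge']:
    for d in manip.look_for('wrist',t)[:3]:
        w=c2w(c,d['location']); print(t,round(d['score'],2),w.round(1),proj(c,w).round(0).tolist())
```

```text
t 1.5333 pos [ 477.7 -406.5  147.9] eul [[0.989, 0.149, 0.0], [0.149, -0.989, 0.004], [0.001, -0.004, -1.0]] q [ 0.78  0.4  -0.19  1.55  0.08  1.2  -0.84] F [0.8 1.1 0.1] T [ 0.04 -0.   -0.04] gap 85.87686196275597
gauge_head 0.93 [ 522.9 -412.2   23.1] [[336.0, 178.0]]
gauge_head 0.66 [ 623.9 -353.7   23.2] [[274.0, 15.0]]
gauge_handle 0.88 [ 520.4 -411.4   27.2] [[334.0, 182.0]]
gauge_handle 0.59 [ 622.2 -354.6   27.7] [[274.0, 16.0]]
setting_gauge 0.83 [ 610.9 -356.5   20.7] [[276.0, 38.0]]
setting_gauge 0.73 [ 528.  -409.6   24.2] [[333.0, 171.0]]
```

View pics/w1.png

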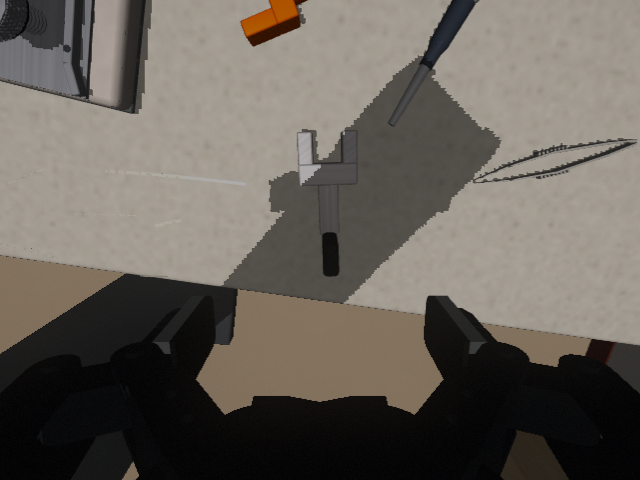

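Run:
```python
from h import *
im=cv2.imread('pics/w1.png'); cv2.imwrite('pics/w1c.png',cv2.resize(im[120:290,270:400],None,fx=3.5,fy=3.5,interpolation=cv2.INTER_CUBIC))
```

```text
(no output)
```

View pics/w1c.png

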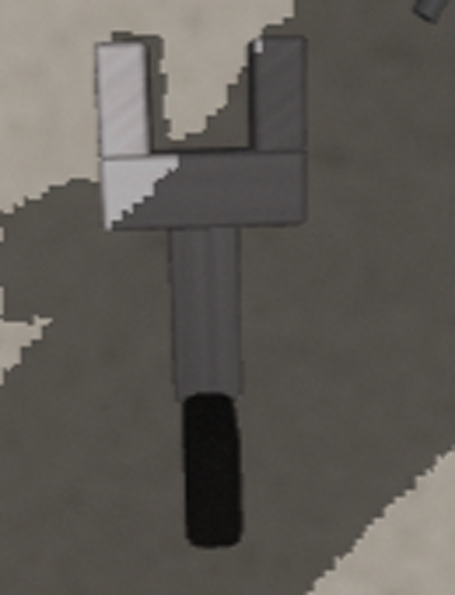

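Run:
```python
from h import *
from scipy.optimize import least_squares
c=dict(np.load('w1.npz'))
px=np.array([(96,44),(104,229),(305,222),(305,38),(150,152),(252,150),(190,545),(242,545)])/3.5+[270,120]-0.36
m=np.array([(14,22,25),(-25,22,25),(-25,-22,25),(14,-22,25),(-9,11,25),(-9,-11,25),(-91,6,46),(-91,-6,46)],float)
def w(p): return np.c_[p[0]+m[:,0]*np.cos(p[2])-m[:,1]*np.sin(p[2]),p[1]+m[:,0]*np.sin(p[2])+m[:,1]*np.cos(p[2]),m[:,2]+p[3]]
f=lambda p:np.r_[(proj(c,w(p))-px).ravel(), p[3]/1.]
r=least_squares(f,[540,-405,.1,0]); p=r.x; print(p.round(3),np.degrees(p[2]),r.fun.round(1))
h=p[:2]-78*np.array([np.cos(p[2]),np.sin(p[2])]); print('handle',h)
```

```text
[ 5.42225e+02 -4.02603e+02  1.84000e-01 -1.41200e+00] 10.549714585800366 [-0.7 -0.8 -0.3  0.3  0.5  0.3  0.1 -1.3  0.2  0.2  0.6 -0.3 -0.8  1.3
  0.4  0.7 -1.4]
handle [ 465.5431006  -416.88423041]
```

Request:
servo_tool:
  moves:
    - {"travel": [-0.0136,0.0085,0.03],"twist": [0,0,-2],"grip": -1}
    - {"travel": [-0.0136,0.0085,0.07],"twist": [0,0,-2],"grip": -0.7}
    - {"travel": [-0.0136,0.0085,0.108],"twist": [0,0,-2],"grip": -0.4}
    - {"travel": [-0.0136,0.0085,0.135],"twist": [0,0,-2],"grip": -0.2}
    - {"travel": [-0.0136,0.0085,0.137],"twist": [0,0,-2],"grip": 0}
  newtons: 30

```text
time_s: 2.15
ee_pos: [456.7, -422.0, 8.2]
tool_rot: [0.996, 0.087, -0.003, -0.003]
contact_force: [-1.9, 1.3, -1.1]
finger_gap: 42.8
```

Run:
```python
from h import *
st()
c=cal('wrist'); im=manip.capture('wrist'); cv2.imwrite('pics/w2.png',im)
```

```text
t 2.15 pos [ 456.7 -422.     8.2] eul [[0.985, 0.173, -0.007], [0.173, -0.985, 0.005], [-0.006, -0.006, -1.0]] q [ 0.81  0.55 -0.17  1.66  0.11  0.95 -0.8 ] F [-1.9  1.3 -1.1] T [-0.01  0.05 -0.04] gap 42.804868400020794
```

View pics/w2.png

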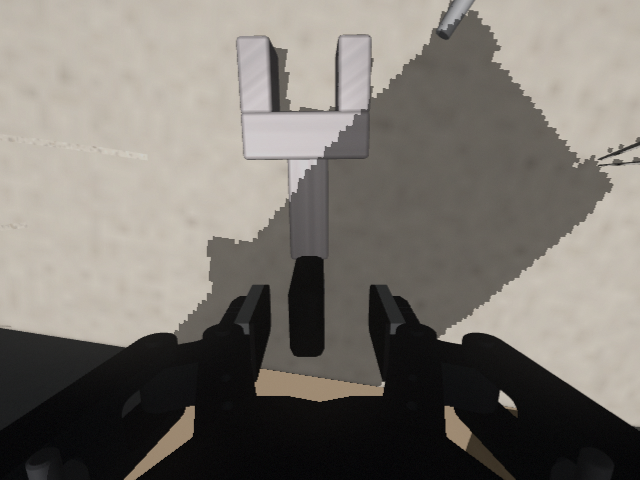

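Request:
servo_tool:
  moves:
    - {"travel": [0,0,0],"twist": [0,0,0],"grip": 0}
    - {"travel": [0,0,0],"twist": [0,0,0],"grip": 0}

```text
time_s: 2.37
ee_pos: [461.9, -424.5, 16.1]
tool_rot: [0.996, 0.088, 0.001, 0.002]
contact_force: [-0.6, 0.7, 0.6]
finger_gap: 42.6
```

Run:
```python
from h import *
st()
```

```text
t 2.3667 pos [ 461.9 -424.5   16.1] eul [[0.985, 0.175, 0.003], [0.175, -0.985, -0.003], [0.002, 0.003, -1.0]] q [ 0.81  0.54 -0.17  1.66  0.11  0.95 -0.8 ] F [-0.6  0.7  0.6] T [ 0.01 -0.05 -0.  ] gap 42.59507212271617
```

Request:
servo_tool:
  moves:
    - {"travel": [0.005,-0.007,0.005],"twist": [0,0,0],"grip": 0}
    - {"travel": [0.005,-0.007,0.005],"twist": [0,0,0],"grip": 0}
    - {"travel": [0.005,-0.007,0.005],"twist": [0,0,0],"grip": 0}

```text
time_s: 2.62
ee_pos: [465.5, -414.5, 9.2]
tool_rot: [0.996, 0.089, 0.001, 0.0]
contact_force: [0.6, -0.4, -0.5]
finger_gap: 42.5
```

Run:
```python
from h import *
st()
c=cal('wrist'); im=manip.capture('wrist'); cv2.imwrite('pics/w3.png',im)
```

```text
t 2.6167 pos [ 465.5 -414.5    9.2] eul [[0.984, 0.177, 0.001], [0.177, -0.984, -0.0], [0.001, 0.001, -1.0]] q [ 0.79  0.54 -0.18  1.67  0.11  0.94 -0.82] F [ 0.6 -0.4 -0.5] T [ 0.02 -0.02  0.04] gap 42.51454007853
```

View pics/w3.png

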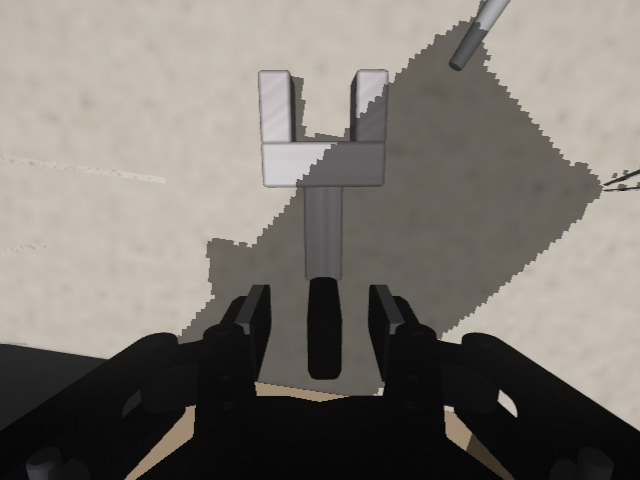

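Handle is centred (px 324,330) between the pads (257..382), so I close on it.

Request:
servo_tool:
  moves:
    - {"travel": [0,0,0],"twist": [0,0,0],"grip": 1}
    - {"travel": [0,0,0],"twist": [0,0,0],"grip": 1}
    - {"travel": [0,0,0],"twist": [0,0,0],"grip": 1}
    - {"travel": [0,0,0],"twist": [0,0,0],"grip": 1}
    - {"travel": [0,0,0],"twist": [0,0,0],"grip": 1}
  newtons: 50

```text
time_s: 3.08
ee_pos: [464.6, -415.5, 8.6]
tool_rot: [0.996, 0.088, 0.0, 0.0]
contact_force: [-0.6, -0.6, 2.5]
finger_gap: 11.6
```

Run:
```python
from h import *
st()
```

```text
t 3.0833 pos [ 464.6 -415.5    8.6] eul [[0.984, 0.175, 0.0], [0.175, -0.984, -0.001], [0.0, 0.001, -1.0]] q [ 0.79  0.54 -0.18  1.67  0.11  0.94 -0.82] F [-0.6 -0.6  2.5] T [-0.13  0.11 -0.03] gap 11.554792782856316
```

Request:
servo_tool:
  moves:
    - {"travel": [0,0,-0.025],"twist": [0,0,0],"grip": 1}
    - {"travel": [0,-0.01,-0.055],"twist": [0,0,0],"grip": 1}
    - {"travel": [0.005,-0.04,-0.066],"twist": [0,0,3],"grip": 1}
    - {"travel": [0.01,-0.078,-0.066],"twist": [0,0,6],"grip": 1}
    - {"travel": [0.0145,-0.116,-0.066],"twist": [0,0,9],"grip": 1}

```text
time_s: 3.5
ee_pos: [458.4, -297.7, 75.0]
tool_rot: [1.0, 0.008, 0.001, 0.0]
contact_force: [0.6, 0.6, -1.4]
finger_gap: 11.6
```

Run:
```python
from h import *
st()
```

```text
t 3.5 pos [ 458.4 -297.7   75. ] eul [[1.0, 0.015, 0.001], [0.015, -1.0, -0.001], [0.001, 0.001, -1.0]] q [ 0.67  0.31 -0.21  1.84  0.08  1.   -1.12] F [ 0.6  0.6 -1.4] T [0.08 0.03 0.02] gap 11.571503110933616
```

Request:
servo_tool:
  moves:
    - {"travel": [-0.002,-0.036,0],"twist": [0,0,1.5],"grip": 1}
    - {"travel": [-0.004,-0.07,0],"twist": [0,0,3],"grip": 1}
    - {"travel": [-0.006,-0.1,0],"twist": [0,0,4.5],"grip": 1}
    - {"travel": [-0.006,-0.107,0],"twist": [0,0,4.5],"grip": 1}
    - {"travel": [-0.006,-0.107,0],"twist": [0,0,4.5],"grip": 1}

```text
time_s: 3.92
ee_pos: [450.3, -189.0, 74.2]
tool_rot: [1.0, -0.027, -0.0, -0.0]
contact_force: [-0.6, -0.6, -1.8]
finger_gap: 11.6
```

Run:
```python
from h import *
st()
c=cal('wrist'); im=manip.capture('wrist'); cv2.imwrite('pics/w4.png',im); np.savez('w4.npz',**c)
for t in ['collar_mid','stud_foot','gauge_head','slide_press']:
    for d in manip.look_for('wrist',t)[:3]:
        w=c2w(c,d['location']); print(t,round(d['score'],2),w.round(1),proj(c,w).round(0).tolist())
```

```text
t 3.9167 pos [ 450.3 -189.    74.2] eul [[0.998, -0.055, -0.0], [-0.055, -0.998, 0.001], [-0.0, -0.0, -1.0]] q [ 0.55  0.21 -0.27  1.98  0.07  0.97 -1.38] F [-0.6 -0.6 -1.8] T [-0.02  0.1  -0.04] gap 11.556683979766218
stud_foot 0.92 [ 559.5 -204.    30.2] [[337.0, 54.0]]
gauge_head 0.75 [ 510.4 -191.    89. ] [[314.0, 165.0]]
slide_press 0.85 [ 563.8 -198.8   33.6] [[326.0, 42.0]]
```

View pics/w4.png

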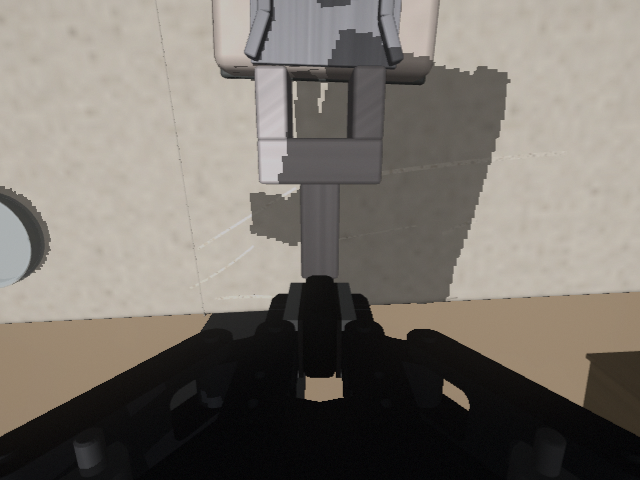

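Run:
```python
from h import *
im=cv2.imread('pics/w4.png'); cv2.imwrite('pics/w4c.png',cv2.resize(im[0:190,200:450],None,fx=3.2,fy=3.15,interpolation=cv2.INTER_CUBIC))
```

```text
(no output)
```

View pics/w4c.png

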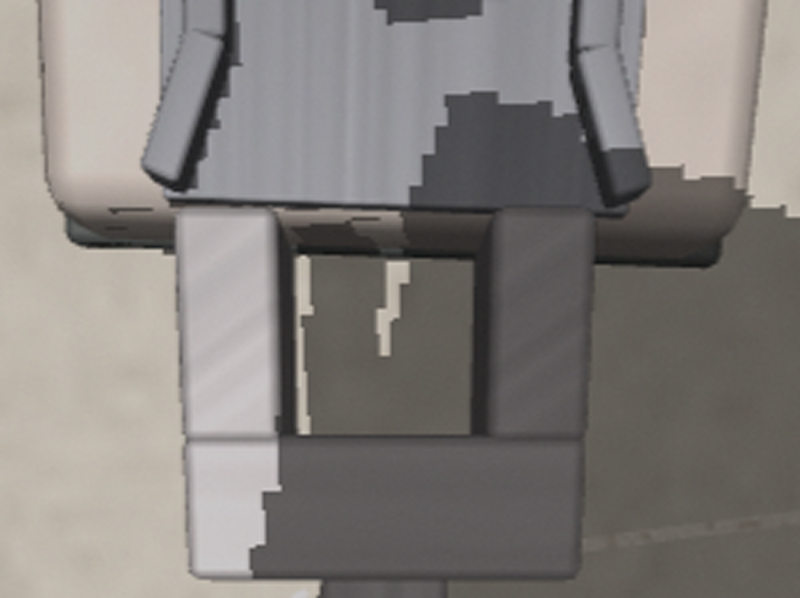

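Run:
```python
from h import *
c=dict(np.load('w4.npz'))
f=lambda x,y:(200+x/3.2,y/3.15)
P={}
for n,p,z in [('bendL',(226,37),41),('bendR',(577,49),41),('landL',(168,200),32),('landR',(612,212),32),('upL',(234,2),41),('upR',(574,2),41),('flL',(183,186),41),('flR',(610,200),41)]:
    P[n]=ray(c,f(*p),z); print(n,P[n].round(1))
d=P['bendR']-P['bendL']; print('w',np.hypot(*d[:2]),'yaw',np.degrees(np.arctan2(d[0],-d[1])),'mid',(P['bendL']+P['bendR'])/2)
d=P['landR']-P['landL']; print('w',np.hypot(*d[:2]),'yaw',np.degrees(np.arctan2(d[0],-d[1])),'mid',(P['landL']+P['landR'])/2)
# gauge in image
m=[((186,215),(14,22)),((192,578),(-25,22)),((581,578),(-25,-22)),((592,212),(14,-22))]
for z in (88,90,92):
    print(z,[ray(c,f(*a),z).round(1)[:2].tolist() for a,b in m])
```

```text
bendL [ 575.3 -174.9   41. ]
bendR [ 571.2 -223.2   41. ]
landL [ 557.  -163.2   32. ]
landR [ 551.7 -229.8   32. ]
upL [ 579.5 -176.4   41. ]
upR [ 577.  -222.8   41. ]
flL [ 556.8 -167.    41. ]
flR [ 551.6 -227.7   41. ]
w 48.49881597813573 yaw -4.922971728647884 mid [ 573.25120166 -199.02892819   41.        ]
w 66.72896768956016 yaw -4.6019583808445805 mid [ 554.3701273 -196.5056488   32.       ]
88 [[543.1, -174.0], [504.9, -170.9], [502.5, -215.1], [541.1, -216.6]]
90 [[542.7, -174.3], [505.1, -171.2], [502.7, -214.7], [540.7, -216.2]]
92 [[542.3, -174.6], [505.3, -171.6], [502.9, -214.4], [540.3, -215.9]]
```

Request:
servo_tool:
  moves:
    - {"travel": [0.002,0,0.015],"twist": [0,0,1.65],"grip": 1}
    - {"travel": [0.003,0,0.031],"twist": [0,0,1.65],"grip": 1}
    - {"travel": [0.003,0,0.031],"twist": [0,0,1.65],"grip": 1}
    - {"travel": [0.003,0,0.031],"twist": [0,0,1.65],"grip": 1}

```text
time_s: 4.5
ee_pos: [452.7, -192.2, 42.8]
tool_rot: [0.999, -0.044, -0.001, -0.0]
contact_force: [-0.6, 0.0, -1.4]
finger_gap: 11.1
```

Run:
```python
from h import *
s=st()
c=cal('wrist'); im=manip.capture('wrist'); cv2.imwrite('pics/w5.png',cv2.resize(im[0:190,200:450],None,fx=3.2,fy=3.15,interpolation=cv2.INTER_CUBIC)); np.savez('w5.npz',**c)
```

```text
t 4.5 pos [ 452.7 -192.2   42.8] eul [[0.996, -0.089, -0.002], [-0.089, -0.996, 0.001], [-0.002, -0.001, -1.0]] q [ 0.55  0.26 -0.26  1.99  0.08  0.9  -1.42] F [-0.6  0.  -1.4] T [ 0.02  0.07 -0.  ] gap 11.133283641001546
```

View pics/w5.png

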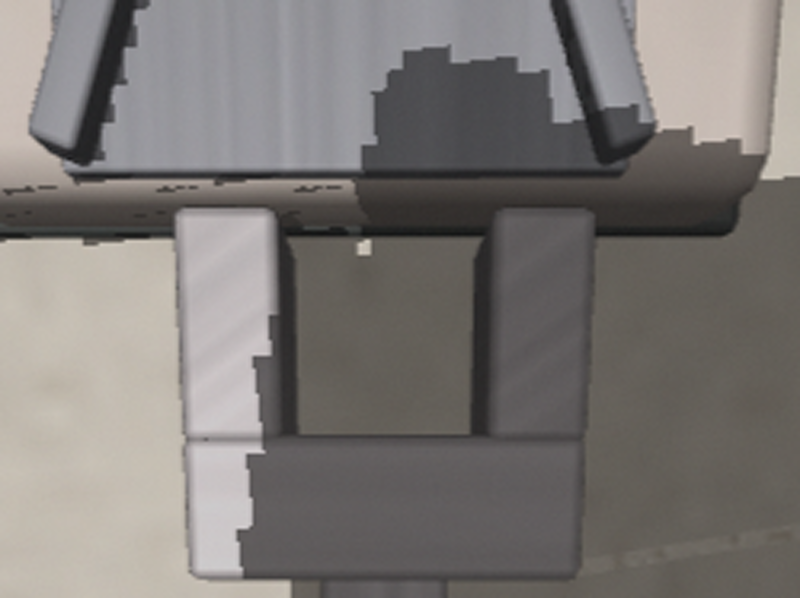

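Run:
```python
from h import *
c=dict(np.load('w5.npz'))
M=rotm(c)
s=manip.state(); T=R.from_quat(s['tool_rot']).as_matrix(); o=np.array(s['ee_pos'])
f=lambda x,y:(200+x/3.2,y/3.15)
for n,p,z in [('landL',(66,176),32),('landR',(624,172),32),('flTipL',(88,160),41),('flTipR',(610,162),41),('upL',(122,4),41),('upR',(565,4),41),('gFL',(180,211),59),('gFR',(592,211),59),('gBL',(192,578),59),('gBR',(581,578),59)]:
    w=ray(c,f(*p),z); print(n,w.round(1),'tool',(T.T@(w-o)).round(1))
```

```text
landL [ 556.9 -162.8   32. ] tool [100.6 -38.6  11.5]
landR [ 551.2 -231.6   32. ] tool [101.   30.5  11.5]
flTipL [ 556.2 -167.7   41. ] tool [100.3 -33.6   2.5]
flTipR [ 550.5 -228.1   41. ] tool [100.   27.    2.5]
upL [ 571.7 -174.1   41. ] tool [116.3 -28.7   2.5]
upR [ 567.3 -223.6   41. ] tool [116.3  21.1   2.5]
gFL [ 545.9 -180.2   59. ] tool [ 91.1 -20.2 -15.5]
gFR [ 542.1 -222.4   59. ] tool [ 91.1  22.1 -15.5]
gBL [ 508.1 -176.4   59. ] tool [ 53.2 -20.7 -15.5]
gBR [ 504.2 -219.7   59. ] tool [ 53.1  22.7 -15.5]
```

Request:
servo_tool:
  moves:
    - {"travel": [0,-0.0046,0],"twist": [0,0,0],"grip": 1}
    - {"travel": [0,-0.0046,0],"twist": [0,0,0],"grip": 1}
    - {"travel": [0.012,-0.0046,0],"twist": [0,0,0],"grip": 1}
    - {"travel": [0.025,-0.0046,0],"twist": [0,0,0],"grip": 1}
    - {"travel": [0.025,-0.0046,0],"twist": [0,0,0],"grip": 1}

```text
time_s: 4.97
ee_pos: [481.2, -189.3, 44.4]
tool_rot: [0.999, -0.043, 0.002, 0.0]
contact_force: [0.7, 0.1, -1.1]
finger_gap: 11.5
```

Request:
servo_tool:
  moves:
    - {"travel": [0,0,0.0006],"twist": [0,0,0],"grip": 1}
    - {"travel": [0,0,0.0012],"twist": [0,0,0],"grip": 1}
    - {"travel": [0,0,0.0012],"twist": [0,0,0],"grip": 1}

```text
time_s: 5.22
ee_pos: [478.0, -189.3, 42.0]
tool_rot: [0.999, -0.044, -0.0, 0.0]
contact_force: [1.3, -0.5, -1.2]
finger_gap: 11.2
```

Run:
```python
from h import *
s=st()
c=cal('wrist'); im=manip.capture('wrist'); cv2.imwrite('pics/w6.png',cv2.resize(im[0:190,200:450],None,fx=3.2,fy=3.15,interpolation=cv2.INTER_CUBIC)); np.savez('w6.npz',**c)
```

```text
t 5.2167 pos [ 478.  -189.3   42. ] eul [[0.996, -0.088, -0.001], [-0.088, -0.996, -0.0], [-0.001, 0.0, -1.0]] q [ 0.52  0.3  -0.26  1.94  0.1   0.91 -1.45] F [ 1.3 -0.5 -1.2] T [-0.01  0.14 -0.05] gap 11.200193274403935
```

View pics/w6.png

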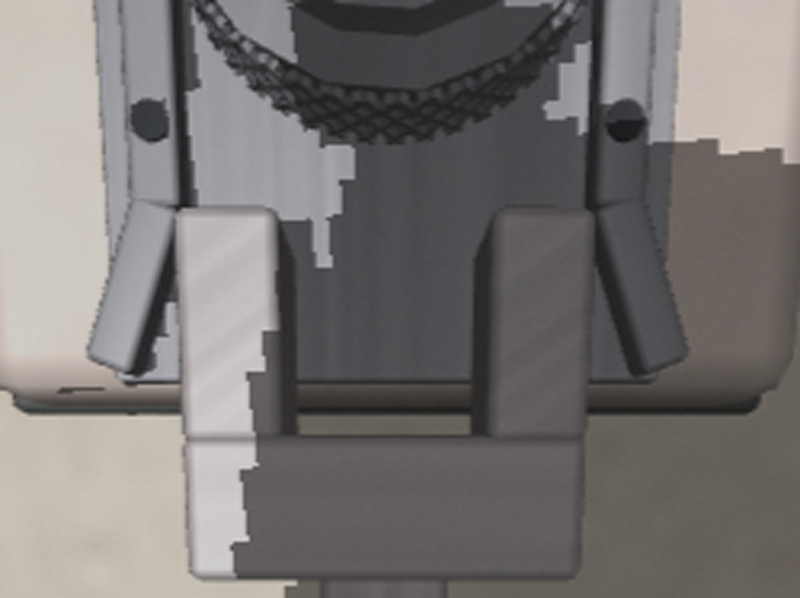

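Request:
servo_tool:
  moves:
    - {"travel": [0,0,0.0006],"twist": [0,0,0],"grip": 1}
    - {"travel": [0,0,0.0012],"twist": [0,0,0],"grip": 1}
    - {"travel": [0,0,0.0012],"twist": [0,0,0],"grip": 1}

```text
time_s: 5.52
ee_pos: [478.5, -189.4, 40.8]
tool_rot: [0.999, -0.044, -0.0, 0.0]
contact_force: [0.3, -0.9, -2.7]
finger_gap: 11.3
```

Run:
```python
from h import *
s=st()
```

```text
t 5.5167 pos [ 478.5 -189.4   40.8] eul [[0.996, -0.088, -0.0], [-0.088, -0.996, -0.0], [-0.0, 0.0, -1.0]] q [ 0.52  0.31 -0.26  1.94  0.1   0.91 -1.45] F [ 0.3 -0.9 -2.7] T [0.04 0.08 0.04] gap 11.25044120510909
```

Request:
servo_tool:
  moves:
    - {"travel": [0.008,0,0],"twist": [0,0,0],"grip": 1}
    - {"travel": [0.016,0,0],"twist": [0,0,0],"grip": 1}
    - {"travel": [0.024,0,0],"twist": [0,0,0],"grip": 1}
    - {"travel": [0.03,0,0],"twist": [0,0,0],"grip": 1}
    - {"travel": [0.033,0,0],"twist": [0,0,0],"grip": 1}

```text
time_s: 5.93
ee_pos: [512.9, -192.1, 40.9]
tool_rot: [0.999, -0.044, 0.0, -0.0]
contact_force: [-0.9, 0.7, -0.5]
finger_gap: 11.7
```

Request:
servo_tool:
  moves:
    - {"travel": [0,0,0.0003],"twist": [0,0,0],"grip": 1}
    - {"travel": [0,0,0.0006],"twist": [0,0,0],"grip": 1}
    - {"travel": [0,0,0.0006],"twist": [0,0,0],"grip": 1}

```text
time_s: 6.18
ee_pos: [511.9, -192.2, 40.5]
tool_rot: [0.999, -0.044, 0.0, 0.0]
contact_force: [1.4, -0.2, -0.1]
finger_gap: 11.7
```

Run:
```python
from h import *
s=st()
c=cal('wrist'); im=manip.capture('wrist'); cv2.imwrite('pics/w7.png',cv2.resize(im[0:190,200:450],None,fx=3.2,fy=3.15,interpolation=cv2.INTER_CUBIC)); np.savez('w7.npz',**c)
```

```text
t 6.1833 pos [ 511.9 -192.2   40.5] eul [[0.996, -0.088, 0.001], [-0.088, -0.996, -0.0], [0.001, 0.0, -1.0]] q [ 0.5   0.37 -0.26  1.86  0.11  0.93 -1.47] F [ 1.4 -0.2 -0.1] T [ 0.03 -0.18 -0.04] gap 11.749204752004712
```

View pics/w7.png

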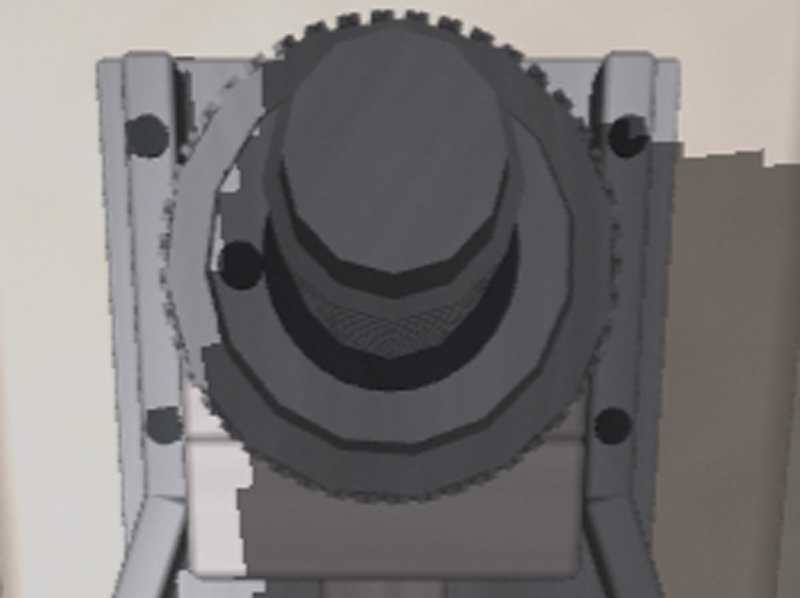

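Request:
servo_tool:
  moves:
    - {"travel": [0.0015,0,0.0003],"twist": [0,0,0],"grip": 1}
    - {"travel": [0.003,0,0.0006],"twist": [0,0,0],"grip": 1}
    - {"travel": [0.0035,0,0.0006],"twist": [0,0,0],"grip": 1}
    - {"travel": [0.0035,0,0.0006],"twist": [0,0,0],"grip": 1}

```text
time_s: 6.57
ee_pos: [514.8, -192.9, 40.4]
tool_rot: [0.999, -0.044, -0.0, 0.0]
contact_force: [-4.7, 0.9, 8.3]
finger_gap: 11.1
```

Run:
```python
from h import *
s=st()
```

```text
t 6.5667 pos [ 514.8 -192.9   40.4] eul [[0.996, -0.088, -0.0], [-0.088, -0.996, -0.001], [-0.0, 0.001, -1.0]] q [ 0.5   0.37 -0.26  1.85  0.12  0.94 -1.47] F [-4.7  0.9  8.3] T [0.15 0.6  0.02] gap 11.1029553888031
```

Request:
servo_tool:
  moves:
    - {"travel": [0.001,0,-0.0004],"twist": [0,0,0],"grip": 1}
    - {"travel": [0.002,0,-0.0004],"twist": [0,0,0],"grip": 1}
    - {"travel": [0.002,0,-0.0004],"twist": [0,0,0],"grip": 1}

```text
time_s: 6.82
ee_pos: [516.9, -193.1, 40.5]
tool_rot: [0.999, -0.044, -0.0, 0.0]
contact_force: [-3.8, 0.0, 6.0]
finger_gap: 11.5
```

Run:
```python
from h import *
s=st()
```

```text
t 6.8167 pos [ 516.9 -193.1   40.5] eul [[0.996, -0.088, -0.0], [-0.088, -0.996, -0.0], [-0.0, 0.0, -1.0]] q [ 0.49  0.38 -0.26  1.84  0.12  0.94 -1.47] F [-3.8  0.   6. ] T [0.05 0.46 0.02] gap 11.524911715289054
```

Still sliding (it moved 2 mm at 4 N of friction), so I push further.

Request:
servo_tool:
  moves:
    - {"travel": [0.001,0,-0.0002],"twist": [0,0,0],"grip": 1}
    - {"travel": [0.002,0,-0.0002],"twist": [0,0,0],"grip": 1}
    - {"travel": [0.002,0,-0.0002],"twist": [0,0,0],"grip": 1}

```text
time_s: 7.07
ee_pos: [517.2, -193.1, 40.5]
tool_rot: [0.999, -0.044, -0.002, 0.0]
contact_force: [-11.7, 2.2, 14.4]
finger_gap: 11.3
```

Run:
```python
from h import *
s=st()
```

```text
t 7.0667 pos [ 517.2 -193.1   40.5] eul [[0.996, -0.088, -0.004], [-0.088, -0.996, 0.0], [-0.004, 0.0, -1.0]] q [ 0.49  0.38 -0.26  1.84  0.12  0.94 -1.48] F [-11.7   2.2  14.4] T [0.34 2.08 0.07] gap 11.344964499187704
```

Gauge is home: x force jumped to 12 N with no motion. I relieve the push and open.

Request:
servo_tool:
  moves:
    - {"travel": [-0.0012,0,-0.0004],"twist": [0,0,0],"grip": 1}
    - {"travel": [-0.0012,0,-0.0004],"twist": [0,0,0],"grip": 1}
    - {"travel": [-0.0012,0,-0.0004],"twist": [0,0,0],"grip": 0}
    - {"travel": [-0.0012,0,-0.0004],"twist": [0,0,0],"grip": 0}
    - {"travel": [-0.0012,0,-0.0004],"twist": [0,0,0],"grip": 0}

```text
time_s: 7.48
ee_pos: [518.1, -192.7, 40.7]
tool_rot: [0.999, -0.044, 0.0, 0.0]
contact_force: [-0.0, -0.3, -0.5]
finger_gap: 42.7
```

Request:
servo_tool:
  moves:
    - {"travel": [0,0,-0.02],"twist": [0,0,0],"grip": 0}
    - {"travel": [0,0,-0.055],"twist": [0,0,0],"grip": 0}
    - {"travel": [0,0,-0.09],"twist": [0,0,0],"grip": 0}
    - {"travel": [0,0,-0.1],"twist": [0,0,0],"grip": -0.5}
    - {"travel": [0,0,-0.1],"twist": [0,0,0],"grip": -1}

```text
time_s: 7.9
ee_pos: [520.0, -193.3, 144.3]
tool_rot: [0.999, -0.044, 0.003, 0.001]
contact_force: [-0.1, 0.1, -0.4]
finger_gap: 65.6
```

Run:
```python
from h import *
s=st()
c=cal('wrist'); im=manip.capture('wrist'); cv2.imwrite('pics/w8.png',im); np.savez('w8.npz',**c)
for t in ['collar_mid','gauge_head']:
    for d in manip.look_for('wrist',t)[:3]:
        w=c2w(c,d['location']); print(t,round(d['score'],2),w.round(1),proj(c,w).round(0).tolist())
```

```text
t 7.9 pos [ 520.  -193.3  144.3] eul [[0.996, -0.088, 0.006], [-0.088, -0.996, -0.002], [0.006, 0.002, -1.0]] q [ 0.51  0.25 -0.27  1.75  0.08  1.14 -1.44] F [-0.1  0.1 -0.4] T [0.02 0.02 0.01] gap 65.55667666871146
collar_mid 0.91 [ 594.1 -206.4   78.4] [[330.0, 132.0]]
gauge_head 0.89 [ 642.6 -350.3   24.3] [[534.0, 42.0]]
gauge_head 0.63 [ 552.4 -194.5   58.1] [[316.0, 202.0]]
```

View pics/w8.png

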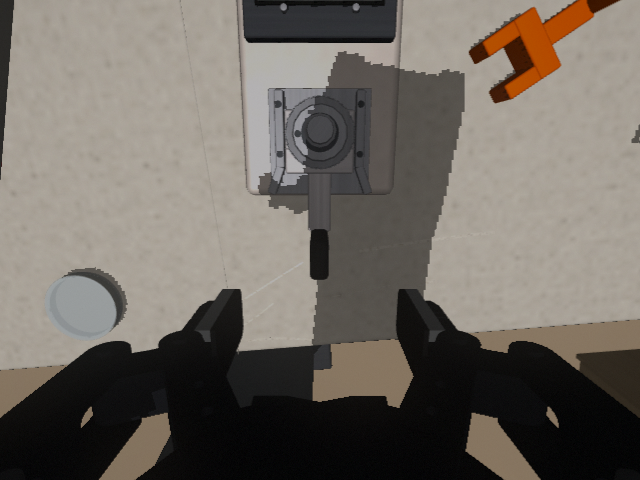

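Run:
```python
from h import *
im=cv2.imread('pics/w8.png'); cv2.imwrite('pics/w8c.png',cv2.resize(im[80:205,240:400],None,fx=4.5,fy=4.5,interpolation=cv2.INTER_CUBIC))
```

```text
(no output)
```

View pics/w8c.png

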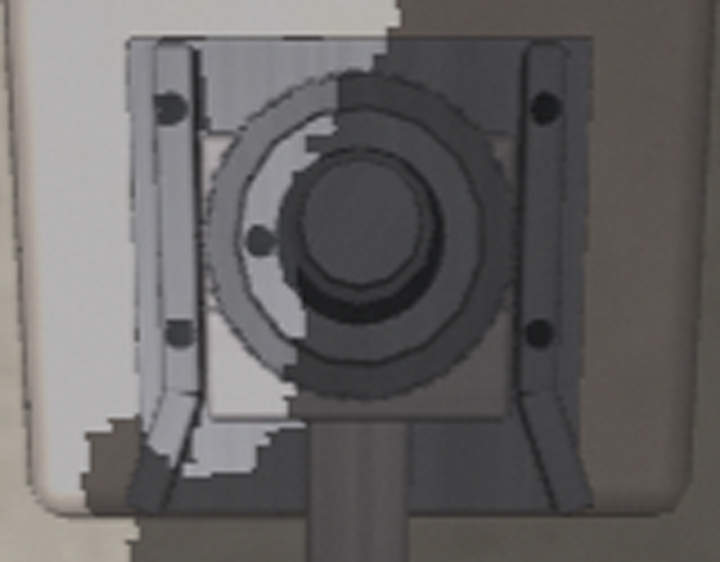

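Run:
```python
from h import *
c=dict(np.load('w8.npz')); f=lambda x,y:(240+x/4.5,80+y/4.5)
print('stud',ray(c,f(362,217),115).round(1),ray(c,f(362,235),81).round(1),ray(c,f(361,237),83))
for n,p,z in [('l',(203,237),80),('r',(519,237),80),('gaugeback',(360,418),57),('pin',(171,108),41),('pinr',(545,108),41),('pinl2',(180,332),41),('pinr2',(539,332),41)]: print(n,ray(c,f(*p),z).round(1))
```

```text
stud [ 594.7 -201.   115. ] [ 594.5 -201.1   81. ] [ 594.17597908 -200.97777243   83.        ]
l [ 596.1 -181.2   80. ]
r [ 592.6 -220.8   80. ]
gaugeback [ 570.6 -198.9   57. ]
pin [ 616.5 -175.2   41. ]
pinr [ 611.7 -229.7   41. ]
pinl2 [ 584.8 -172.8   41. ]
pinr2 [ 580. -227.   41.]
```

Request:
servo_tool:
  moves:
    - {"travel": [0.02,0.0004,0],"twist": [0,0,-7],"grip": -1}
    - {"travel": [0.045,0.0008,0],"twist": [0,0,-14],"grip": -1}
    - {"travel": [0.065,0.0014,0],"twist": [0,0,-21],"grip": -1}
    - {"travel": [0.0768,0.0016,0],"twist": [0,0,-28],"grip": -1}
    - {"travel": [0.0768,0.0016,0],"twist": [0,0,-35],"grip": -1}

```text
time_s: 8.47
ee_pos: [595.3, -200.4, 138.3]
tool_rot: [0.965, 0.262, -0.001, -0.001]
contact_force: [-0.6, 0.1, -0.1]
finger_gap: 85.4
```

Request:
servo_tool:
  moves:
    - {"travel": [0,0,0],"twist": [0,0,-7],"grip": -1}
    - {"travel": [0,0,0],"twist": [0,0,-14],"grip": -1}
    - {"travel": [0,0,0],"twist": [0,0,-21],"grip": -1}
    - {"travel": [0,0,0],"twist": [0,0,-28],"grip": -1}
    - {"travel": [0,0,0],"twist": [0,0,-35],"grip": -1}

```text
time_s: 8.88
ee_pos: [593.4, -200.8, 138.6]
tool_rot: [0.842, 0.54, -0.001, -0.001]
contact_force: [1.1, 0.0, 0.7]
finger_gap: 85.3
```

Run:
```python
from h import *
s=st()
```

```text
t 8.8833 pos [ 593.4 -200.8  138.6] eul [[0.417, 0.909, -0.003], [0.909, -0.417, 0.001], [-0.0, -0.003, -1.0]] q [ 0.6   0.44 -0.45  1.55  0.2   1.2  -0.32] F [1.1 0.  0.7] T [-0.03 -0.01  0.05] gap 85.34058803374414
```

Request:
servo_tool:
  moves:
    - {"travel": [0,0,0],"twist": [0,0,-7],"grip": -1}
    - {"travel": [0,0,0],"twist": [0,0,-14],"grip": -1}
    - {"travel": [0,0,0],"twist": [0,0,-21],"grip": -1}
    - {"travel": [0,0,0],"twist": [0,0,-28],"grip": -1}
    - {"travel": [0,0,0],"twist": [0,0,-35],"grip": -1}

```text
time_s: 9.3
ee_pos: [593.4, -200.7, 138.7]
tool_rot: [0.641, 0.768, -0.0, -0.001]
contact_force: [-0.0, -0.2, 0.1]
finger_gap: 85.3
```

Request:
servo_tool:
  moves:
    - {"travel": [0,0,0],"twist": [0,0,-7],"grip": -1}
    - {"travel": [0,0,0],"twist": [0,0,-14],"grip": -1}
    - {"travel": [0,0,0],"twist": [0,0,-20],"grip": -1}
    - {"travel": [0,0,0],"twist": [0,0,-20],"grip": -1}
    - {"travel": [0,0,0],"twist": [0,0,-20],"grip": -1}

```text
time_s: 9.72
ee_pos: [593.6, -200.9, 139.2]
tool_rot: [0.502, 0.865, 0.0, -0.001]
contact_force: [0.2, 0.2, -0.3]
finger_gap: 85.3
```

Run:
```python
from h import *
s=st()
c=cal('wrist'); im=manip.capture('wrist'); cv2.imwrite('pics/w9.png',im); np.savez('w9.npz',**c)
```

```text
t 9.7167 pos [ 593.6 -200.9  139.2] eul [[-0.497, 0.868, -0.002], [0.868, 0.497, 0.001], [0.002, -0.001, -1.0]] q [ 0.72  0.47 -0.61  1.54  0.28  1.22  0.58] F [ 0.2  0.2 -0.3] T [-0.02  0.01  0.05] gap 85.26126786536108
```

View pics/w9.png

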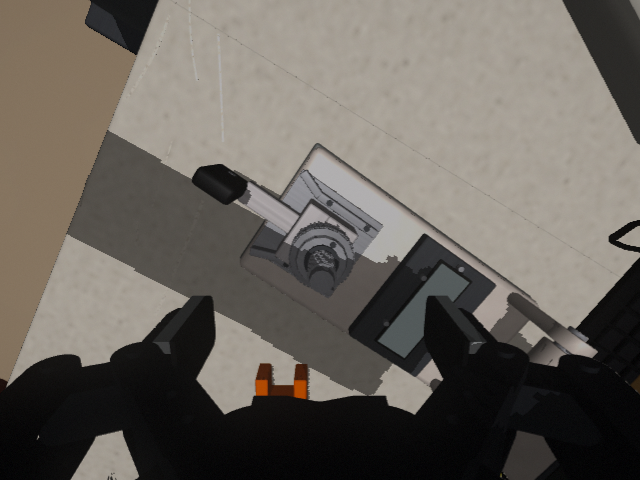

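Request:
servo_tool:
  moves:
    - {"travel": [-0.0004,0.0005,0.025],"twist": [0,0,0],"grip": -1}
    - {"travel": [-0.0004,0.0005,0.05],"twist": [0,0,0],"grip": -1}
    - {"travel": [-0.0004,0.0005,0.07],"twist": [0,0,0],"grip": -0.8}
    - {"travel": [-0.0004,0.0005,0.078],"twist": [0,0,0],"grip": -0.5}
    - {"travel": [-0.0004,0.0005,0.078],"twist": [0,0,0],"grip": -0.3}
  newtons: 30

```text
time_s: 10.18
ee_pos: [593.5, -200.8, 60.4]
tool_rot: [0.501, 0.865, -0.0, -0.002]
contact_force: [-0.3, -0.6, -0.4]
finger_gap: 56.0
```

Request:
servo_tool:
  moves:
    - {"travel": [0,0,0],"twist": [0,0,0],"grip": -0.2}
    - {"travel": [0,0,0],"twist": [0,0,0],"grip": -0.2}

```text
time_s: 10.35
ee_pos: [595.7, -201.3, 64.2]
tool_rot: [0.501, 0.866, 0.0, 0.001]
contact_force: [-0.2, -0.2, 0.3]
finger_gap: 51.4
```

Run:
```python
from h import *
s=st()
c=cal('wrist'); im=manip.capture('wrist'); cv2.imwrite('pics/w10.png',im); np.savez('w10.npz',**c)
```

```text
t 10.35 pos [ 595.7 -201.3   64.2] eul [[-0.499, 0.867, 0.002], [0.867, 0.499, -0.001], [-0.001, 0.001, -1.0]] q [ 0.7   0.55 -0.59  1.6   0.33  1.09  0.55] F [-0.2 -0.2  0.3] T [-0.04 -0.03 -0.01] gap 51.39820284605951
```

View pics/w10.png

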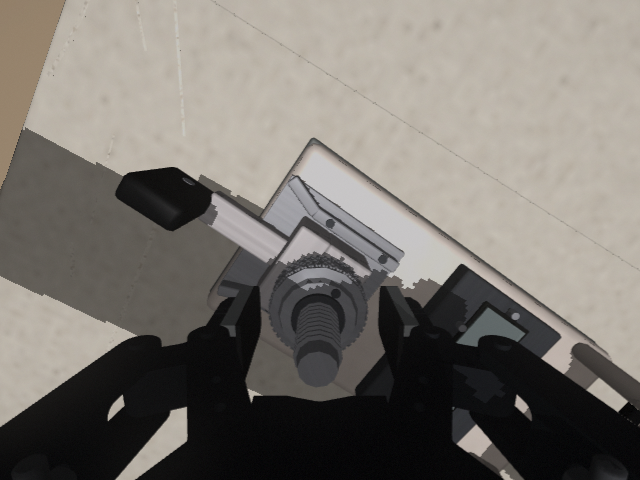

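Request:
servo_tool:
  moves:
    - {"travel": [0,0,0.002],"twist": [0,0,0],"grip": 1}
    - {"travel": [0,0,0.002],"twist": [0,0,0],"grip": 1}
    - {"travel": [0,0,0.002],"twist": [0,0,0],"grip": 1}
    - {"travel": [0,0,0.002],"twist": [0,0,0],"grip": 1}
  newtons: 40

```text
time_s: 10.73
ee_pos: [595.4, -201.8, 62.5]
tool_rot: [0.501, 0.866, -0.0, 0.001]
contact_force: [-4.5, -0.9, 8.9]
finger_gap: 38.6
```

Run:
```python
from h import *
s=st()
c=cal('wrist'); im=manip.capture('wrist'); cv2.imwrite('pics/w11.png',im); np.savez('w11.npz',**c)
```

```text
t 10.7333 pos [ 595.4 -201.8   62.5] eul [[-0.499, 0.867, 0.002], [0.867, 0.499, -0.001], [-0.002, 0.001, -1.0]] q [ 0.7   0.55 -0.59  1.61  0.34  1.09  0.55] F [-4.5 -0.9  8.9] T [-0.04  0.77 -0.  ] gap 38.56239837048266
```

View pics/w11.png

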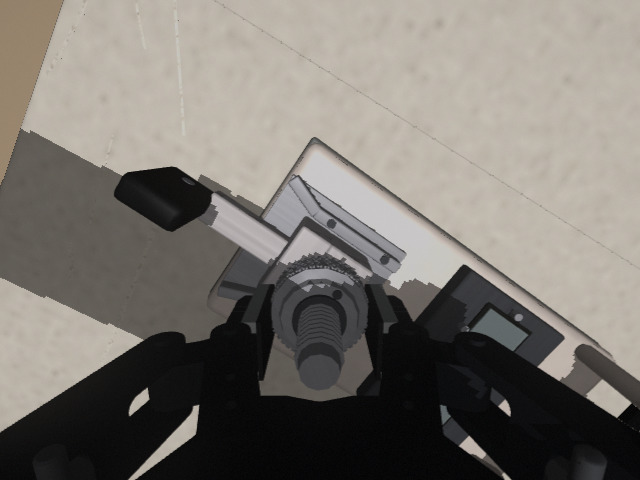

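Request:
servo_tool:
  moves:
    - {"travel": [0,-0.0007,-0.0005],"twist": [0,0,6],"grip": 1}
    - {"travel": [0,-0.0007,-0.0002],"twist": [0,0,13],"grip": 1}
    - {"travel": [0,-0.0007,0],"twist": [0,0,20],"grip": 1}
    - {"travel": [0,-0.0007,0.0003],"twist": [0,0,27],"grip": 1}
    - {"travel": [0,-0.0007,0.0005],"twist": [0,0,34],"grip": 1}

```text
time_s: 11.2
ee_pos: [594.3, -202.0, 61.4]
tool_rot: [0.734, 0.679, -0.0, 0.001]
contact_force: [-4.8, -0.2, 4.8]
finger_gap: 38.6
```

Run:
```python
from h import *
s=st()
c=cal('wrist'); im=manip.capture('wrist'); cv2.imwrite('pics/w12.png',im); np.savez('w12.npz',**c)
```

```text
t 11.2 pos [ 594.3 -202.    61.4] eul [[0.077, 0.997, 0.001], [0.997, -0.077, -0.001], [-0.001, 0.001, -1.0]] q [ 0.62  0.53 -0.47  1.61  0.27  1.07 -0.01] F [-4.8 -0.2  4.8] T [-0.    0.97  0.03] gap 38.57231775547818
```

View pics/w12.png

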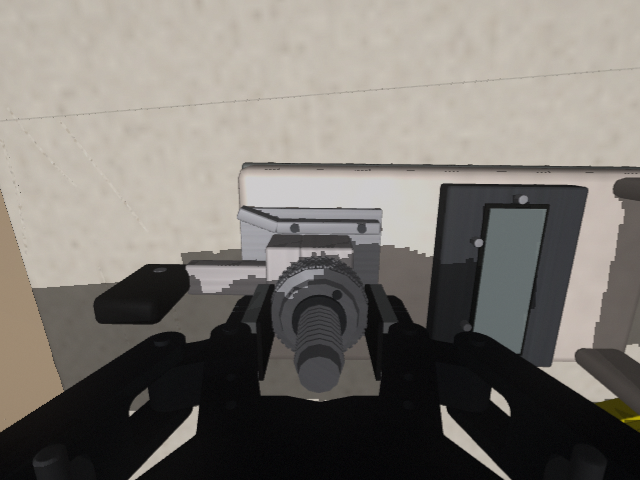

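Request:
servo_tool:
  moves:
    - {"travel": [0,-0.0004,0],"twist": [0,0,7],"grip": 1}
    - {"travel": [0,-0.0006,0.0002],"twist": [0,0,14],"grip": 1}
    - {"travel": [0,-0.0006,0.0005],"twist": [0,0,21],"grip": 1}
    - {"travel": [0,-0.0006,0.0008],"twist": [0,0,27],"grip": 1}
    - {"travel": [0,-0.0006,0.001],"twist": [0,0,34],"grip": 1}

```text
time_s: 11.67
ee_pos: [593.4, -201.6, 60.2]
tool_rot: [0.9, 0.436, -0.0, 0.0]
contact_force: [-6.3, 1.3, 6.5]
finger_gap: 38.2
```

Run:
```python
from h import *
s=st(); print(np.round(s['joint_torque'],3), np.round(s['ft_torque'],3))
```

```text
t 11.6667 pos [ 593.4 -201.6   60.2] eul [[0.62, 0.784, -0.0], [0.784, -0.62, -0.0], [-0.001, 0.0, -1.0]] q [ 0.53  0.51 -0.36  1.62  0.2   1.05 -0.55] F [-6.3  1.3  6.5] T [0.25 1.27 0.08] gap 38.21041428318467
[  1.286 -64.001  -6.84  -35.018   0.467  -1.954   3.078] [0.249 1.267 0.077]
```

Request:
servo_tool:
  moves:
    - {"travel": [0,0,0.0001],"twist": [0,0,3],"grip": 1}
    - {"travel": [0,0,0.0002],"twist": [0,0,6],"grip": 1}

```text
time_s: 11.83
ee_pos: [593.2, -201.5, 60.0]
tool_rot: [0.921, 0.389, -0.0, 0.0]
contact_force: [-6.6, 1.2, 7.2]
finger_gap: 38.6
```

Run:
```python
from h import *
s=st(); print(np.round(s['joint_torque'],3), np.round(s['ft_torque'],3))
```

```text
t 11.8333 pos [ 593.2 -201.5   60. ] eul [[0.697, 0.717, -0.001], [0.717, -0.697, -0.0], [-0.001, -0.0, -1.0]] q [ 0.52  0.5  -0.34  1.62  0.19  1.05 -0.65] F [-6.6  1.2  7.2] T [0.22 1.39 0.03] gap 38.646807762656174
[  0.14  -63.969  -5.63  -35.012   0.236  -2.14    0.864] [0.224 1.391 0.028]
```

Request:
servo_tool:
  moves:
    - {"travel": [-0.0005,-0.0008,-0.0004],"twist": [0,0,3],"grip": 1}
    - {"travel": [-0.0005,-0.0008,-0.0003],"twist": [0,0,6],"grip": 1}

```text
time_s: 12.0
ee_pos: [593.0, -201.4, 60.0]
tool_rot: [0.94, 0.34, 0.0, 0.0]
contact_force: [-1.1, -0.3, 2.0]
finger_gap: 38.4
```

```bash
cat > q.py <<'E'
from h import *
s=manip.state(); M=R.from_quat(s['tool_rot']).as_matrix()
F=np.array(s['contact_force'])
print('t',s['time_s'],'yaw',np.degrees(np.arctan2(M[1,0],M[0,0])).round(2),'pos',np.round(s['ee_pos'],1),'F',F.round(1),'Ftool',(M.T@F).round(1),'T',np.round(s['ft_torque'],3),'gap',round(s['finger_gap'],1),'q7',round(s['joint_pos'][6],2))
E
python3 q.py
```

```text
t 12.0 yaw 39.81 pos [ 593.  -201.4   60. ] F [-1.1 -0.3  2. ] Ftool [-1.  -0.5 -2. ] T [0.027 0.173 0.082] gap 38.4 q7 -0.75
```

Request:
servo_tool:
  moves:
    - {"travel": [0,0,0.0001],"twist": [0,0,3],"grip": 1}
    - {"travel": [0,0,0.0002],"twist": [0,0,6],"grip": 1}

```text
time_s: 12.17
ee_pos: [592.8, -201.2, 59.7]
tool_rot: [0.957, 0.291, 0.0, 0.0]
contact_force: [-2.5, 0.5, 0.7]
finger_gap: 38.4
```

```bash
python3 q.py
```

```text
t 12.1667 yaw 33.81 pos [ 592.8 -201.2   59.7] F [-2.5  0.5  0.7] Ftool [-1.8 -1.8 -0.7] T [0.14  0.296 0.03 ] gap 38.4 q7 -0.84
```

Request:
servo_tool:
  moves:
    - {"travel": [0,0,0.0001],"twist": [0,0,3],"grip": 1}
    - {"travel": [0,0,0.0002],"twist": [0,0,6],"grip": 1}

```text
time_s: 12.33
ee_pos: [592.8, -201.0, 59.6]
tool_rot: [0.971, 0.24, 0.0, 0.0]
contact_force: [-1.8, 1.2, 2.0]
finger_gap: 38.5
```

```bash
python3 q.py
```

```text
t 12.3333 yaw 27.83 pos [ 592.8 -201.    59.6] F [-1.8  1.2  2. ] Ftool [-1.  -1.9 -2. ] T [0.207 0.456 0.092] gap 38.5 q7 -0.94
```

Request:
servo_tool:
  moves:
    - {"travel": [-0.0002,-0.0003,0],"twist": [0,0,3],"grip": 1}
    - {"travel": [-0.0002,-0.0003,0.0001],"twist": [0,0,6],"grip": 1}

```text
time_s: 12.5
ee_pos: [592.6, -200.9, 59.4]
tool_rot: [0.982, 0.189, 0.0, 0.0]
contact_force: [-0.6, 1.6, -0.0]
finger_gap: 38.4
```

```bash
python3 q.py
```

```text
t 12.5 yaw 21.82 pos [ 592.6 -200.9   59.4] F [-0.6  1.6 -0. ] Ftool [ 0.  -1.7  0. ] T [0.156 0.202 0.113] gap 38.4 q7 -1.04
```

Request:
servo_tool:
  moves:
    - {"travel": [0,0,0.0001],"twist": [0,0,3],"grip": 1}
    - {"travel": [0,0,0.0002],"twist": [0,0,6],"grip": 1}

```text
time_s: 12.67
ee_pos: [592.6, -200.7, 59.3]
tool_rot: [0.99, 0.138, 0.0, -0.0]
contact_force: [-1.1, 2.4, 2.8]
finger_gap: 38.5
```

```bash
python3 q.py
```

```text
t 12.6667 yaw 15.83 pos [ 592.6 -200.7   59.3] F [-1.1  2.4  2.8] Ftool [-0.3 -2.6 -2.8] T [0.29  0.329 0.103] gap 38.5 q7 -1.13
```

Request:
servo_tool:
  moves:
    - {"travel": [0,0,0.0001],"twist": [0,0,3],"grip": 1}
    - {"travel": [0,0,0.0002],"twist": [0,0,6],"grip": 1}

```text
time_s: 12.83
ee_pos: [592.6, -200.5, 59.1]
tool_rot: [0.996, 0.086, 0.0, -0.0]
contact_force: [-1.9, 2.7, 2.8]
finger_gap: 38.4
```

```bash
python3 q.py
```

```text
t 12.8333 yaw 9.85 pos [ 592.6 -200.5   59.1] F [-1.9  2.7  2.8] Ftool [-1.4 -3.  -2.8] T [0.392 0.448 0.142] gap 38.4 q7 -1.23
```

Request:
servo_tool:
  moves:
    - {"travel": [-0.0002,-0.0006,0],"twist": [0,0,3],"grip": 1}
    - {"travel": [-0.0002,-0.0006,0],"twist": [0,0,6],"grip": 1}

```text
time_s: 13.0
ee_pos: [592.5, -200.3, 59.0]
tool_rot: [0.999, 0.034, 0.001, 0.0]
contact_force: [0.1, -0.0, -0.1]
finger_gap: 38.5
```

```bash
python3 q.py
```

```text
t 13.0 yaw 3.84 pos [ 592.5 -200.3   59. ] F [ 0.1 -0.  -0.1] Ftool [0.1 0.  0.1] T [ 0.128 -0.008  0.215] gap 38.5 q7 -1.33
```

Request:
servo_tool:
  moves:
    - {"travel": [0,0,0],"twist": [0,0,0],"grip": 1}

```text
time_s: 13.08
ee_pos: [592.5, -200.3, 59.0]
tool_rot: [0.999, 0.034, 0.0, 0.0]
contact_force: [0.2, 1.1, 0.9]
finger_gap: 38.1
```

```bash
python3 q.py
```

```text
t 13.0833 yaw 3.85 pos [ 592.5 -200.3   59. ] F [0.2 1.1 0.9] Ftool [ 0.3 -1.1 -0.9] T [ 0.081  0.02  -0.011] gap 38.1 q7 -1.33
```

Request:
servo_tool:
  moves:
    - {"travel": [0,0,0.0001],"twist": [0,0,3],"grip": 1}
    - {"travel": [0,0,0.0002],"twist": [0,0,6],"grip": 1}

```text
time_s: 13.25
ee_pos: [592.5, -200.1, 58.8]
tool_rot: [1.0, -0.018, 0.0, -0.0]
contact_force: [-0.6, 1.2, 2.3]
finger_gap: 38.7
```

```bash
python3 q.py
```

```text
t 13.25 yaw -2.02 pos [ 592.5 -200.1   58.8] F [-0.6  1.2  2.3] Ftool [-0.6 -1.2 -2.3] T [0.266 0.092 0.217] gap 38.7 q7 -1.43
```

Request:
servo_tool:
  moves:
    - {"travel": [0,0,0],"twist": [0,0,-3],"grip": 1}

```text
time_s: 13.33
ee_pos: [592.5, -200.2, 58.9]
tool_rot: [1.0, 0.007, 0.0, -0.0]
contact_force: [-0.5, 0.3, 2.7]
finger_gap: 38.5
```

```bash
python3 q.py
```

```text
t 13.3333 yaw 0.85 pos [ 592.5 -200.2   58.9] F [-0.5  0.3  2.7] Ftool [-0.5 -0.3 -2.7] T [ 0.145  0.116 -0.192] gap 38.5 q7 -1.38
```

Request:
servo_tool:
  moves:
    - {"travel": [0,0,-0.0001],"twist": [0,0,-3],"grip": 1}

```text
time_s: 13.42
ee_pos: [592.5, -200.3, 59.0]
tool_rot: [0.999, 0.037, 0.0, 0.0]
contact_force: [-0.2, -0.1, 1.1]
finger_gap: 38.2
```

```bash
python3 q.py
```

```text
t 13.4167 yaw 4.19 pos [ 592.5 -200.3   59. ] F [-0.2 -0.1  1.1] Ftool [-0.2  0.1 -1.1] T [ 0.11   0.042 -0.13 ] gap 38.2 q7 -1.32
```

Request:
servo_tool:
  moves:
    - {"travel": [0,0,-0.0001],"twist": [0,0,-3],"grip": 1}

```text
time_s: 13.5
ee_pos: [592.5, -200.4, 59.0]
tool_rot: [0.998, 0.063, 0.0, 0.0]
contact_force: [0.3, 0.5, 0.7]
finger_gap: 38.4
```

```bash
python3 q.py
```

```text
t 13.5 yaw 7.22 pos [ 592.5 -200.4   59. ] F [0.3 0.5 0.7] Ftool [ 0.4 -0.5 -0.7] T [ 0.065 -0.076 -0.108] gap 38.4 q7 -1.28
```

Request:
servo_tool:
  moves:
    - {"travel": [0,0,-0.0001],"twist": [0,0,-3],"grip": 1}

```text
time_s: 13.58
ee_pos: [592.5, -200.5, 59.1]
tool_rot: [0.996, 0.089, 0.001, 0.0]
contact_force: [-0.1, -0.3, 0.6]
finger_gap: 38.3
```

```bash
python3 q.py
```

```text
t 13.5833 yaw 10.21 pos [ 592.5 -200.5   59.1] F [-0.1 -0.3  0.6] Ftool [-0.1  0.3 -0.6] T [ 0.033 -0.026 -0.11 ] gap 38.3 q7 -1.23
```

Request:
servo_tool:
  moves:
    - {"travel": [0,0,-0.0001],"twist": [0,0,-3],"grip": 1}

```text
time_s: 13.67
ee_pos: [592.5, -200.5, 59.2]
tool_rot: [0.993, 0.115, 0.001, 0.0]
contact_force: [0.0, -0.5, 0.2]
finger_gap: 38.6
```

```bash
python3 q.py
```

```text
t 13.6667 yaw 13.21 pos [ 592.5 -200.5   59.2] F [ 0.  -0.5  0.2] Ftool [-0.1  0.5 -0.2] T [-0.006 -0.075 -0.101] gap 38.6 q7 -1.18
```

Request:
servo_tool:
  moves:
    - {"travel": [0,0,-0.0001],"twist": [0,0,-3],"grip": 1}

```text
time_s: 13.75
ee_pos: [592.6, -200.7, 59.3]
tool_rot: [0.99, 0.141, 0.001, 0.0]
contact_force: [1.1, 0.0, -0.7]
finger_gap: 38.6
```

```bash
python3 q.py
```

```text
t 13.75 yaw 16.21 pos [ 592.6 -200.7   59.3] F [ 1.1  0.  -0.7] Ftool [1.1 0.3 0.7] T [-0.059 -0.202 -0.123] gap 38.6 q7 -1.13
```

Request:
servo_tool:
  moves:
    - {"travel": [0,0,-0.0001],"twist": [0,0,-3],"grip": 1}

```text
time_s: 13.83
ee_pos: [592.6, -200.8, 59.4]
tool_rot: [0.986, 0.167, 0.001, 0.0]
contact_force: [1.2, -0.5, -0.8]
finger_gap: 38.7
```

```bash
python3 q.py
```

```text
t 13.8333 yaw 19.21 pos [ 592.6 -200.8   59.4] F [ 1.2 -0.5 -0.8] Ftool [1.  0.9 0.8] T [-0.163 -0.195 -0.014] gap 38.7 q7 -1.08
```

Request:
servo_tool:
  moves:
    - {"travel": [0,0,0.0001],"twist": [0,0,3],"grip": 1}

```text
time_s: 13.92
ee_pos: [592.6, -200.7, 59.3]
tool_rot: [0.99, 0.142, 0.001, 0.0]
contact_force: [0.5, 1.1, 1.4]
finger_gap: 38.8
```

```bash
python3 q.py
```

```text
t 13.9167 yaw 16.31 pos [ 592.6 -200.7   59.3] F [0.5 1.1 1.4] Ftool [ 0.8 -0.9 -1.4] T [ 0.066 -0.064  0.116] gap 38.8 q7 -1.13
```

Request:
servo_tool:
  moves:
    - {"travel": [0,0,0.0001],"twist": [0,0,3],"grip": 1}

```text
time_s: 14.0
ee_pos: [592.6, -200.6, 59.2]
tool_rot: [0.994, 0.113, 0.001, 0.0]
contact_force: [0.8, 0.2, 0.5]
finger_gap: 38.8
```

```bash
python3 q.py
```

```text
t 14.0 yaw 12.97 pos [ 592.6 -200.6   59.2] F [0.8 0.2 0.5] Ftool [ 0.8  0.  -0.5] T [0.001 0.009 0.124] gap 38.8 q7 -1.18
```

Request:
servo_tool:
  moves:
    - {"travel": [0,0,0.0001],"twist": [0,0,3],"grip": 1}

```text
time_s: 14.08
ee_pos: [592.6, -200.5, 59.1]
tool_rot: [0.996, 0.087, 0.001, 0.0]
contact_force: [0.0, 1.8, 1.8]
finger_gap: 38.3
```

```bash
python3 q.py
```

```text
t 14.0833 yaw 9.94 pos [ 592.6 -200.5   59.1] F [0.  1.8 1.8] Ftool [ 0.3 -1.7 -1.8] T [ 0.176 -0.028  0.174] gap 38.3 q7 -1.23
```

Request:
servo_tool:
  moves:
    - {"travel": [0,0,0.0001],"twist": [0,0,3],"grip": 1}

```text
time_s: 14.17
ee_pos: [592.5, -200.4, 59.0]
tool_rot: [0.998, 0.061, 0.0, 0.0]
contact_force: [-1.5, 0.9, 1.4]
finger_gap: 38.7
```

```bash
python3 q.py
```

```text
t 14.1667 yaw 6.94 pos [ 592.5 -200.4   59. ] F [-1.5  0.9  1.4] Ftool [-1.3 -1.1 -1.4] T [0.139 0.101 0.147] gap 38.7 q7 -1.28
```

Request:
servo_tool:
  moves:
    - {"travel": [0,0,0.0001],"twist": [0,0,3],"grip": 1}

```text
time_s: 14.25
ee_pos: [592.5, -200.3, 59.0]
tool_rot: [0.999, 0.034, 0.0, -0.0]
contact_force: [-1.1, 1.2, 1.3]
finger_gap: 38.6
```

```bash
python3 q.py
```

```text
t 14.25 yaw 3.95 pos [ 592.5 -200.3   59. ] F [-1.1  1.2  1.3] Ftool [-1.  -1.3 -1.3] T [0.192 0.146 0.17 ] gap 38.6 q7 -1.33
```

Request:
servo_tool:
  moves:
    - {"travel": [0,0,0.0001],"twist": [0,0,3],"grip": 1}

```text
time_s: 14.33
ee_pos: [592.5, -200.2, 58.9]
tool_rot: [1.0, 0.008, 0.0, -0.0]
contact_force: [-0.1, 2.1, 2.4]
finger_gap: 38.5
```

```bash
python3 q.py
```

```text
t 14.3333 yaw 0.96 pos [ 592.5 -200.2   58.9] F [-0.1  2.1  2.4] Ftool [-0.1 -2.1 -2.4] T [0.284 0.199 0.247] gap 38.5 q7 -1.38
```

Request:
servo_tool:
  moves:
    - {"travel": [0,0,0.0001],"twist": [0,0,3],"grip": 1}

```text
time_s: 14.42
ee_pos: [592.5, -200.1, 58.8]
tool_rot: [1.0, -0.018, 0.0, -0.0]
contact_force: [-1.5, 1.5, 2.8]
finger_gap: 38.5
```

```bash
python3 q.py
```

```text
t 14.4167 yaw -2.03 pos [ 592.5 -200.1   58.8] F [-1.5  1.5  2.8] Ftool [-1.5 -1.5 -2.8] T [0.354 0.242 0.248] gap 38.5 q7 -1.43
```

Request:
servo_tool:
  moves:
    - {"travel": [0,0,0.0001],"twist": [0,0,3],"grip": 1}

```text
time_s: 14.5
ee_pos: [592.5, -200.0, 58.7]
tool_rot: [0.999, -0.044, 0.0, -0.0]
contact_force: [-1.6, 2.5, 3.1]
finger_gap: 38.6
```

```bash
python3 q.py
```

```text
t 14.5 yaw -5.03 pos [ 592.5 -200.    58.7] F [-1.6  2.5  3.1] Ftool [-1.8 -2.4 -3.1] T [0.342 0.236 0.253] gap 38.6 q7 -1.47
```

Run:
```python
import numpy as np
from scipy.optimize import least_squares
fw=[(46,.077),(45.8,.028),(39.8,.082),(33.8,.03),(27.8,.092),(21.8,.113),(15.8,.103),(9.85,.142),(3.84,.215),(-2.02,.217),(16.31,.116),(12.97,.124),(9.94,.174),(6.94,.147),(3.95,.17),(.96,.247),(-2.03,.248),(-5.03,.253)]
bw=[(.85,-.192),(4.19,-.13),(7.22,-.108),(10.21,-.11),(13.21,-.101),(16.21,-.123),(19.21,-.014)]
D=np.array([(y,t,1) for y,t in fw]+[(y,t,-1) for y,t in bw])
def model(p,kfix=None,afix=None):
    a,y0,b,k=p
    return D[:,2]*(a+k*np.maximum(0,y0-D[:,0]))+b
for kf in (None,.0125):
    for af in (None,.05):
      best=None
      for y in np.arange(-4,40,.5):
        # linear in a,b,k given y0
        h=np.maximum(0,y-D[:,0])*D[:,2]
        cols=[np.ones(len(D))];t=D[:,1].copy()
        if af is None: cols.append(D[:,2])
        else: t-=af*D[:,2]
        if kf is None: cols.append(h)
        else: t-=kf*h
        A=np.array(cols).T; x,*_=np.linalg.lstsq(A,t,rcond=None); e=np.sqrt(np.mean((t-A@x)**2))
        if best is None or e<best[0]: best=(e,y,x)
        if y%4==0: print(kf,af,y,e.round(4),x.round(4))
      print('BEST',kf,af,best)
```

```text
None None -4.0 0.0601 [0.0128 0.124  0.1128]
None None 0.0 0.0545 [0.0081 0.1192 0.0316]
None None 4.0 0.0459 [0.0074 0.11   0.0191]
None None 8.0 0.0372 [0.0087 0.0969 0.0137]
None None 12.0 0.0325 [0.0115 0.0849 0.0103]
None None 16.0 0.029 [0.0144 0.0726 0.0084]
None None 20.0 0.0251 [0.0178 0.0565 0.0074]
None None 24.0 0.0242 [0.0216 0.0424 0.0065]
None None 28.0 0.0246 [0.0241 0.0318 0.0058]
None None 32.0 0.025 [0.0257 0.0217 0.0053]
None None 36.0 0.0264 [0.0268 0.0134 0.0048]
BEST None None (np.float64(0.024163224084989655), np.float64(25.0), array([0.02228098, 0.03935167, 0.00633787]))
None 0.05 -4.0 0.0892 [0.0436 0.1547]
None 0.05 0.0 0.0817 [0.0343 0.0433]
None 0.05 4.0 0.0686 [0.0279 0.0261]
None 0.05 8.0 0.0528 [0.0226 0.0182]
None 0.05 12.0 0.0415 [0.0207 0.0131]
None 0.05 16.0 0.0328 [0.0199 0.0098]
None 0.05 20.0 0.0254 [0.0192 0.0077]
None 0.05 24.0 0.0246 [0.02   0.0062]
None 0.05 28.0 0.0263 [0.0205 0.0051]
None 0.05 32.0 0.0284 [0.0204 0.0043]
None 0.05 36.0 0.0311 [0.0202 0.0037]
BEST None 0.05 (np.float64(0.024518112570061208), np.float64(23.5), array([0.01993
[... 313 characters left out ...]
0.0596 [ 0.0266 -0.0353]
0.0125 None 28.0 0.0728 [ 0.0335 -0.0784]
0.0125 None 32.0 0.0848 [ 0.039  -0.1228]
0.0125 None 36.0 0.097 [ 0.0438 -0.1681]
BEST 0.0125 None (np.float64(0.03444621209622007), np.float64(11.5), array([0.01027778, 0.07940278]))
0.0125 0.05 -4.0 0.0937 [0.0495]
0.0125 0.05 0.0 0.0884 [0.0455]
0.0125 0.05 4.0 0.0765 [0.0394]
0.0125 0.05 8.0 0.0582 [0.0312]
0.0125 0.05 12.0 0.0417 [0.022]
0.0125 0.05 16.0 0.0407 [0.0117]
0.0125 0.05 20.0 0.0618 [0.0002]
0.0125 0.05 24.0 0.0971 [-0.0109]
0.0125 0.05 28.0 0.1364 [-0.023]
0.0125 0.05 32.0 0.1769 [-0.037]
0.0125 0.05 36.0 0.2185 [-0.0521]
BEST 0.0125 0.05 (np.float64(0.03770041909581378), np.float64(14.5), array([0.015595]))
```

Request:
servo_tool:
  moves:
    - {"travel": [0,0,-0.0001],"twist": [0,0,-4],"grip": 1}

```text
time_s: 14.58
ee_pos: [592.5, -200.1, 58.8]
tool_rot: [1.0, -0.01, 0.0, -0.0]
contact_force: [-0.2, 0.9, 2.2]
finger_gap: 38.4
```

```bash
python3 q.py
```

```text
t 14.5833 yaw -1.17 pos [ 592.5 -200.1   58.8] F [-0.2  0.9  2.2] Ftool [-0.2 -0.9 -2.2] T [ 0.101  0.178 -0.19 ] gap 38.4 q7 -1.41
```

Request:
servo_tool:
  moves:
    - {"travel": [0,0,-0.0001],"twist": [0,0,-4],"grip": 1}

```text
time_s: 14.67
ee_pos: [592.5, -200.3, 59.0]
tool_rot: [1.0, 0.028, 0.0, 0.0]
contact_force: [-1.0, 0.7, 2.2]
finger_gap: 38.3
```

```bash
python3 q.py
```

```text
t 14.6667 yaw 3.22 pos [ 592.5 -200.3   59. ] F [-1.   0.7  2.2] Ftool [-0.9 -0.8 -2.2] T [ 0.128  0.163 -0.102] gap 38.3 q7 -1.34
```

Request:
servo_tool:
  moves:
    - {"travel": [0,0,-0.0001],"twist": [0,0,-4],"grip": 1}

```text
time_s: 14.75
ee_pos: [592.5, -200.4, 59.0]
tool_rot: [0.998, 0.063, 0.001, 0.0]
contact_force: [-0.2, 0.8, 1.5]
finger_gap: 38.7
```

```bash
python3 q.py
```

```text
t 14.75 yaw 7.26 pos [ 592.5 -200.4   59. ] F [-0.2  0.8  1.5] Ftool [-0.1 -0.8 -1.5] T [ 0.074  0.122 -0.132] gap 38.7 q7 -1.27
```

Request:
servo_tool:
  moves:
    - {"travel": [0,0,-0.0001],"twist": [0,0,-4],"grip": 1}

```text
time_s: 14.83
ee_pos: [592.5, -200.5, 59.1]
tool_rot: [0.995, 0.098, 0.001, 0.0]
contact_force: [0.1, 0.8, 0.8]
finger_gap: 38.3
```

```bash
python3 q.py
```

```text
t 14.8333 yaw 11.26 pos [ 592.5 -200.5   59.1] F [0.1 0.8 0.8] Ftool [ 0.2 -0.8 -0.8] T [ 0.002  0.026 -0.115] gap 38.3 q7 -1.21
```

Request:
servo_tool:
  moves:
    - {"travel": [0,0,-0.0001],"twist": [0,0,-4],"grip": 1}

```text
time_s: 14.92
ee_pos: [592.6, -200.6, 59.2]
tool_rot: [0.991, 0.133, 0.001, 0.0]
contact_force: [0.3, -0.0, 1.7]
finger_gap: 38.7
```

```bash
python3 q.py
```

```text
t 14.9167 yaw 15.25 pos [ 592.6 -200.6   59.2] F [ 0.3 -0.   1.7] Ftool [ 0.3  0.1 -1.7] T [-0.043 -0.077 -0.136] gap 38.7 q7 -1.14
```

Request:
servo_tool:
  moves:
    - {"travel": [0,0,-0.0001],"twist": [0,0,-4],"grip": 1}

```text
time_s: 15.0
ee_pos: [592.6, -200.7, 59.3]
tool_rot: [0.986, 0.167, 0.001, 0.0]
contact_force: [0.3, 0.6, 0.4]
finger_gap: 38.4
```

```bash
python3 q.py
```

```text
t 15.0 yaw 19.26 pos [ 592.6 -200.7   59.3] F [0.3 0.6 0.4] Ftool [ 0.5 -0.4 -0.4] T [-0.035 -0.131 -0.129] gap 38.4 q7 -1.08
```

Request:
servo_tool:
  moves:
    - {"travel": [0,0,-0.0001],"twist": [0,0,-4],"grip": 1}

```text
time_s: 15.08
ee_pos: [592.6, -200.9, 59.5]
tool_rot: [0.979, 0.201, 0.001, 0.0]
contact_force: [0.8, -0.9, 0.6]
finger_gap: 38.8
```

```bash
python3 q.py
```

```text
t 15.0833 yaw 23.25 pos [ 592.6 -200.9   59.5] F [ 0.8 -0.9  0.6] Ftool [ 0.4  1.1 -0.6] T [-0.157 -0.165 -0.065] gap 38.8 q7 -1.01
```

Request:
servo_tool:
  moves:
    - {"travel": [0,0,-0.0002],"twist": [0,0,-4],"grip": 1}

```text
time_s: 15.17
ee_pos: [592.7, -201.0, 59.6]
tool_rot: [0.972, 0.236, 0.001, 0.001]
contact_force: [1.4, -2.0, -1.1]
finger_gap: 38.3
```

```bash
python3 q.py
```

```text
t 15.1667 yaw 27.24 pos [ 592.7 -201.    59.6] F [ 1.4 -2.  -1.1] Ftool [0.3 2.4 1.1] T [-0.306 -0.422 -0.085] gap 38.3 q7 -0.95
```

Request:
servo_tool:
  moves:
    - {"travel": [0,0,-0.0002],"twist": [0,0,-4],"grip": 1}

```text
time_s: 15.25
ee_pos: [592.7, -201.2, 59.7]
tool_rot: [0.963, 0.269, 0.001, 0.001]
contact_force: [2.9, -1.8, -2.8]
finger_gap: 38.5
```

```bash
python3 q.py
```

```text
t 15.25 yaw 31.24 pos [ 592.7 -201.2   59.7] F [ 2.9 -1.8 -2.8] Ftool [1.5 3.  2.8] T [-0.375 -0.543  0.001] gap 38.5 q7 -0.89
```

Request:
servo_tool:
  moves:
    - {"travel": [0,0,-0.0002],"twist": [0,0,-4],"grip": 1}

```text
time_s: 15.33
ee_pos: [592.8, -201.1, 59.9]
tool_rot: [0.953, 0.303, 0.001, 0.001]
contact_force: [2.4, -2.4, -2.7]
finger_gap: 38.6
```

```bash
python3 q.py
```

```text
t 15.3333 yaw 35.24 pos [ 592.8 -201.1   59.9] F [ 2.4 -2.4 -2.7] Ftool [0.6 3.3 2.7] T [-0.414 -0.656 -0.042] gap 38.6 q7 -0.82
```

Request:
servo_tool:
  moves:
    - {"travel": [0,0,-0.0001],"twist": [0,0,-4],"grip": 1}

```text
time_s: 15.42
ee_pos: [592.9, -201.3, 60.0]
tool_rot: [0.942, 0.336, 0.001, 0.001]
contact_force: [3.2, -1.5, -2.1]
finger_gap: 38.3
```

```bash
python3 q.py
```

```text
t 15.4167 yaw 39.24 pos [ 592.9 -201.3   60. ] F [ 3.2 -1.5 -2.1] Ftool [1.5 3.2 2.1] T [-0.481 -0.654 -0.065] gap 38.3 q7 -0.76
```

Request:
servo_tool:
  moves:
    - {"travel": [0,0,-0.0001],"twist": [0,0,-4],"grip": 1}

```text
time_s: 15.5
ee_pos: [592.9, -201.4, 60.1]
tool_rot: [0.93, 0.368, 0.001, 0.001]
contact_force: [4.0, -2.9, -2.7]
finger_gap: 38.3
```

```bash
python3 q.py
```

```text
t 15.5 yaw 43.23 pos [ 592.9 -201.4   60.1] F [ 4.  -2.9 -2.7] Ftool [0.9 4.9 2.7] T [-0.525 -0.789 -0.02 ] gap 38.3 q7 -0.69
```

Request:
servo_tool:
  moves:
    - {"travel": [0.0002,0.0006,0.0004],"twist": [0,0,0],"grip": 1}
    - {"travel": [0.0002,0.0006,0.0004],"twist": [0,0,0],"grip": 1}

```text
time_s: 15.67
ee_pos: [593.0, -201.4, 60.0]
tool_rot: [0.931, 0.366, 0.0, 0.0]
contact_force: [-1.0, -1.3, 3.9]
finger_gap: 38.8
```

```bash
python3 q.py
python3 - <<'E'
from h import *
im=manip.capture('wrist'); a=cv2.imread('pics/w12.png')[230:400,230:410]; b=im[230:400,230:410]
cv2.imwrite('pics/w13.png',cv2.resize(np.hstack([a,b]),None,fx=2.2,fy=2.2,interpolation=cv2.INTER_CUBIC))
E
```

```text
t 15.6667 yaw 42.89 pos [ 593.  -201.4   60. ] F [-1.  -1.3  3.9] Ftool [-1.6  0.3 -3.9] T [-0.187  0.132  0.042] gap 38.8 q7 -0.7
```

View pics/w13.png

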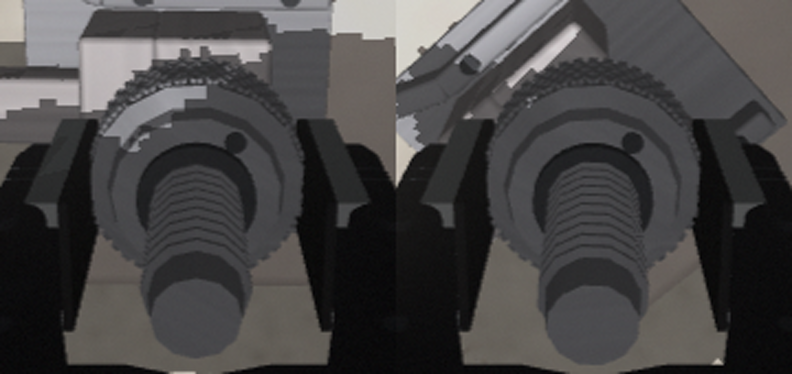

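The dot is unmoved in the gripper frame, so the collar has not slipped. Next is a clean forward sweep about the true axis.

Request:
servo_tool:
  moves:
    - {"travel": [0,-0.0001,-0.0002],"twist": [0,0,4],"grip": 1}

```text
time_s: 15.8
ee_pos: [592.9, -201.3, 60.0]
tool_rot: [0.943, 0.333, 0.0, 0.0]
contact_force: [0.9, -1.3, 0.9]
finger_gap: 38.8
```

```bash
python3 q.py
```

```text
t 15.8 yaw 38.93 pos [ 592.9 -201.3   60. ] F [ 0.9 -1.3  0.9] Ftool [-0.1  1.5 -0.8] T [-0.401 -0.189  0.063] gap 38.8 q7 -0.76
```

Request:
servo_tool:
  moves:
    - {"travel": [0,-0.0001,0.0001],"twist": [0,0,4],"grip": 1}

```text
time_s: 15.88
ee_pos: [592.9, -201.2, 59.8]
tool_rot: [0.954, 0.298, 0.0, 0.0]
contact_force: [0.2, -0.5, 2.4]
finger_gap: 38.6
```

```bash
python3 q.py
```

```text
t 15.8833 yaw 34.7 pos [ 592.9 -201.2   59.8] F [ 0.2 -0.5  2.4] Ftool [-0.1  0.5 -2.4] T [-0.286 -0.05   0.095] gap 38.6 q7 -0.83
```

Request:
servo_tool:
  moves:
    - {"travel": [0,-0.0001,0.0001],"twist": [0,0,4],"grip": 1}

```text
time_s: 15.97
ee_pos: [592.8, -201.1, 59.6]
tool_rot: [0.964, 0.265, 0.0, 0.0]
contact_force: [0.1, -1.3, 2.3]
finger_gap: 38.6
```

```bash
python3 q.py
```

```text
t 15.9667 yaw 30.68 pos [ 592.8 -201.1   59.6] F [ 0.1 -1.3  2.3] Ftool [-0.5  1.2 -2.3] T [-0.323 -0.088  0.005] gap 38.6 q7 -0.89
```

Request:
servo_tool:
  moves:
    - {"travel": [0,-0.0001,0.0001],"twist": [0,0,4],"grip": 1}

```text
time_s: 16.05
ee_pos: [592.7, -200.9, 59.5]
tool_rot: [0.973, 0.231, 0.0, 0.0]
contact_force: [0.3, -0.9, 3.6]
finger_gap: 38.7
```

```bash
python3 q.py
```

```text
t 16.05 yaw 26.68 pos [ 592.7 -200.9   59.5] F [ 0.3 -0.9  3.6] Ftool [-0.2  0.9 -3.6] T [-0.327 -0.004  0.091] gap 38.7 q7 -0.96
```

Request:
servo_tool:
  moves:
    - {"travel": [0,-0.0002,0.0001],"twist": [0,0,4],"grip": 1}

```text
time_s: 16.13
ee_pos: [592.6, -200.8, 59.4]
tool_rot: [0.98, 0.197, 0.0, 0.0]
contact_force: [0.5, -1.4, 2.5]
finger_gap: 38.4
```

```bash
python3 q.py
```

```text
t 16.1333 yaw 22.68 pos [ 592.6 -200.8   59.4] F [ 0.5 -1.4  2.5] Ftool [-0.1  1.5 -2.5] T [-0.425 -0.153  0.106] gap 38.4 q7 -1.02
```

Request:
servo_tool:
  moves:
    - {"travel": [0,-0.0001,0.0001],"twist": [0,0,4],"grip": 1}

```text
time_s: 16.22
ee_pos: [592.6, -200.7, 59.3]
tool_rot: [0.987, 0.162, 0.0, 0.0]
contact_force: [0.0, -0.9, 2.2]
finger_gap: 39.2
```

```bash
python3 q.py
```

```text
t 16.2167 yaw 18.69 pos [ 592.6 -200.7   59.3] F [ 0.  -0.9  2.2] Ftool [-0.2  0.8 -2.2] T [-0.38  -0.01   0.106] gap 39.2 q7 -1.09
```

Request:
servo_tool:
  moves:
    - {"travel": [0,-0.0001,0.0001],"twist": [0,0,4],"grip": 1}

```text
time_s: 16.3
ee_pos: [592.6, -200.6, 59.2]
tool_rot: [0.992, 0.128, 0.0, 0.0]
contact_force: [0.7, -1.2, 2.4]
finger_gap: 38.4
```

```bash
python3 q.py
```

```text
t 16.3 yaw 14.69 pos [ 592.6 -200.6   59.2] F [ 0.7 -1.2  2.4] Ftool [ 0.3  1.3 -2.4] T [-0.341  0.025  0.115] gap 38.4 q7 -1.15
```

Request:
servo_tool:
  moves:
    - {"travel": [0,-0.0002,0.0001],"twist": [0,0,4],"grip": 1}

```text
time_s: 16.38
ee_pos: [592.5, -200.5, 59.1]
tool_rot: [0.996, 0.093, 0.0, 0.0]
contact_force: [0.6, -1.9, 1.7]
finger_gap: 38.9
```

```bash
python3 q.py
```

```text
t 16.3833 yaw 10.69 pos [ 592.5 -200.5   59.1] F [ 0.6 -1.9  1.7] Ftool [ 0.2  1.9 -1.7] T [-0.465 -0.067  0.194] gap 38.9 q7 -1.22
```

Request:
servo_tool:
  moves:
    - {"travel": [0,-0.0001,0.0001],"twist": [0,0,4],"grip": 1}

```text
time_s: 16.47
ee_pos: [592.5, -200.4, 59.0]
tool_rot: [0.998, 0.058, 0.0, 0.0]
contact_force: [1.5, -1.5, 2.3]
finger_gap: 38.8
```

```bash
python3 q.py
```

```text
t 16.4667 yaw 6.69 pos [ 592.5 -200.4   59. ] F [ 1.5 -1.5  2.3] Ftool [ 1.3  1.6 -2.3] T [-0.375 -0.064  0.224] gap 38.8 q7 -1.28
```

Request:
servo_tool:
  moves:
    - {"travel": [0,-0.0001,0.0001],"twist": [0,0,4],"grip": 1}

```text
time_s: 16.55
ee_pos: [592.5, -200.2, 58.9]
tool_rot: [1.0, 0.024, 0.0, 0.0]
contact_force: [0.2, -2.5, 2.4]
finger_gap: 38.5
```

```bash
python3 q.py
```

```text
t 16.55 yaw 2.7 pos [ 592.5 -200.2   58.9] F [ 0.2 -2.5  2.4] Ftool [ 0.   2.5 -2.4] T [-0.388 -0.018  0.174] gap 38.5 q7 -1.35
```

Run:
```python
import numpy as np
fw=[(46,.077),(45.8,.028),(39.8,.082),(33.8,.03),(27.8,.092),(21.8,.113),(15.8,.103),(9.85,.142),(3.84,.215),(-2.02,.217),(16.31,.116),(12.97,.124),(9.94,.174),(6.94,.147),(3.95,.17),(.96,.247),(-2.03,.248),(-5.03,.253),(38.9,.063),(34.7,.095),(30.7,.005),(26.7,.091),(22.7,.106),(18.7,.106),(14.7,.115),(10.7,.194),(6.7,.224),(2.7,.174)]
bw=[(.85,-.192),(4.19,-.13),(7.22,-.108),(10.21,-.11),(13.21,-.101),(16.21,-.123),(19.21,-.014),(-1.2,-.19),(3.2,-.102),(7.26,-.132),(11.26,-.115),(15.25,-.136),(19.26,-.129),(23.25,-.065),(27.24,-.085),(31.24,.001),(35.24,-.042),(39.24,-.065),(43.23,-.02)]
D=np.array([(y,t,1) for y,t in fw]+[(y,t,-1) for y,t in bw])
for sel in (0,1,-1):
  d=D if sel==0 else D[D[:,2]==sel]
  res=[]
  for y in np.arange(0,40,2.):
    h=np.maximum(0,y-d[:,0])*d[:,2]
    A=np.c_[d[:,2],h] if sel else np.c_[np.ones(len(d)),d[:,2],h]
    x,*_=np.linalg.lstsq(A,d[:,1],rcond=None); res.append((y,np.sqrt(np.mean((d[:,1]-A@x)**2)),x))
  print(sel); [print(r[0],r[1].round(4),r[2].round(4)) for r in res if r[1]<min(q[1] for q in res)*1.12]
# binned
for lo in range(-6,46,6):
  f=D[(D[:,0]>=lo)&(D[:,0]<lo+6)]; print(lo,'fw',f[f[:,2]>0,1].mean().round(3),'bw',f[f[:,2]<0,1].mean().round(3),'half',((f[f[:,2]>0,1].mean()-f[f[:,2]<0,1].mean())/2).round(3))
```

```text
0
20.0 0.0317 [0.0159 0.0657 0.0068]
22.0 0.0307 [0.0166 0.0613 0.0063]
24.0 0.0299 [0.0169 0.0568 0.0059]
26.0 0.0294 [0.0173 0.0527 0.0055]
28.0 0.029 [0.0176 0.0489 0.0052]
30.0 0.0286 [0.0178 0.0446 0.0049]
32.0 0.0288 [0.018  0.0407 0.0047]
34.0 0.0295 [0.0182 0.0372 0.0045]
36.0 0.0302 [0.0183 0.0332 0.0043]
38.0 0.0308 [0.0184 0.0291 0.0041]
1
20.0 0.0286 [0.0764 0.0075]
22.0 0.0279 [0.0725 0.0069]
24.0 0.0269 [0.0679 0.0065]
26.0 0.0264 [0.064 0.006]
28.0 0.0261 [0.0601 0.0057]
30.0 0.0257 [0.0557 0.0054]
32.0 0.0262 [0.0518 0.0051]
34.0 0.0272 [0.0483 0.0049]
36.0 0.0282 [0.0439 0.0047]
-1
20.0 0.0337 [0.059  0.0055]
22.0 0.0326 [0.0544 0.0052]
24.0 0.0319 [0.0504 0.0048]
26.0 0.0315 [0.0465 0.0045]
28.0 0.031 [0.0429 0.0043]
30.0 0.0305 [0.039  0.0041]
32.0 0.0304 [0.0355 0.0039]
34.0 0.0307 [0.0323 0.0037]
36.0 0.0311 [0.029  0.0035]
38.0 0.0314 [0.0254 0.0034]
-6 fw 0.239 bw -0.19 half 0.215
0 fw 0.202 bw -0.141 half 0.171
6 fw 0.176 bw -0.116 half 0.146
12 fw 0.114 bw -0.12 half 0.117
18 fw 0.108 bw -0.069 half 0.089
24 fw 0.092 bw -0.085 half 0.088
30 fw 0.043 bw -0.02 half 0.032
36 fw 0.073 bw -0.065 half 0.069
42 fw 0.052 bw -0.02 half 0.036
```

Request:
servo_tool:
  moves:
    - {"travel": [0,0.0001,-0.0001],"twist": [0,0,-4],"grip": 1}
    - {"travel": [0,0.0003,-0.0002],"twist": [0,0,-9],"grip": 1}
    - {"travel": [0,0.0004,-0.0003],"twist": [0,0,-13.3],"grip": 1}
    - {"travel": [0,0.0004,-0.0003],"twist": [0,0,-13.3],"grip": 1}
    - {"travel": [0,0.0004,-0.0003],"twist": [0,0,-13.3],"grip": 1}

```text
time_s: 16.97
ee_pos: [592.6, -200.6, 59.2]
tool_rot: [0.99, 0.14, 0.001, 0.0]
contact_force: [1.0, -1.5, 3.6]
finger_gap: 38.6
```

```bash
python3 q.py
```

```text
t 16.9667 yaw 16.08 pos [ 592.6 -200.6   59.2] F [ 1.  -1.5  3.6] Ftool [ 0.6  1.7 -3.6] T [-0.508 -0.085  0.143] gap 38.6 q7 -1.13
```

Request:
servo_tool:
  moves:
    - {"travel": [0,0,0],"twist": [0,0,0],"grip": 0.05}
    - {"travel": [0,0,0],"twist": [0,0,0],"grip": -0.4}
    - {"travel": [0,0,0],"twist": [0,0,0],"grip": -1}
    - {"travel": [0,0,0],"twist": [0,0,0],"grip": -1}
    - {"travel": [0,0,0],"twist": [0,0,0],"grip": -1}

```text
time_s: 17.38
ee_pos: [592.0, -199.9, 58.5]
tool_rot: [0.99, 0.141, -0.0, -0.0]
contact_force: [-0.2, 0.6, 0.5]
finger_gap: 85.1
```

```bash
python3 q.py
python3 - <<'E'
from h import *
im=manip.capture('wrist'); a=cv2.imread('pics/w12.png')[230:400,230:410]; b=im[230:400,230:410]
cv2.imwrite('pics/w14.png',cv2.resize(np.hstack([a,b]),None,fx=2.2,fy=2.2,interpolation=cv2.INTER_CUBIC))
E
```

```text
t 17.3833 yaw 16.25 pos [ 592.  -199.9   58.5] F [-0.2  0.6  0.5] Ftool [-0.  -0.7 -0.5] T [0.055 0.009 0.046] gap 85.1 q7 -1.13
```

View pics/w14.png

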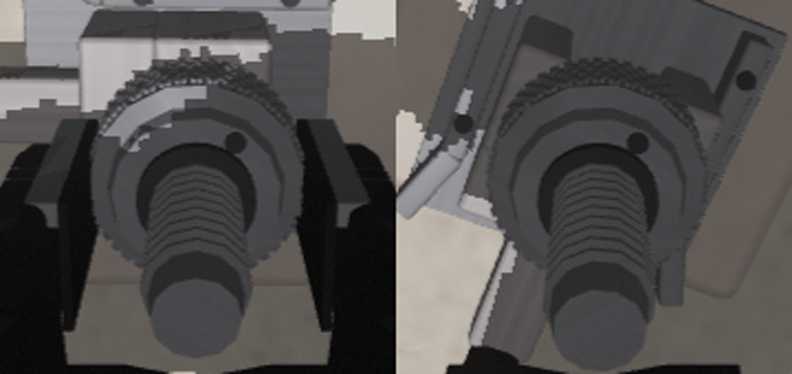

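Request:
servo_tool:
  moves:
    - {"travel": [0,0,-0.025],"twist": [0,0,0],"grip": -1}
    - {"travel": [0,0,-0.06],"twist": [0,0,0],"grip": -1}
    - {"travel": [0,0,-0.08],"twist": [0,0,7],"grip": -1}
    - {"travel": [-0.035,-0.0138,-0.08],"twist": [0,0,14],"grip": -1}
    - {"travel": [-0.0696,-0.0275,-0.08],"twist": [0,0,21.2],"grip": -1}

```text
time_s: 17.85
ee_pos: [518.6, -192.9, 139.9]
tool_rot: [0.999, -0.045, 0.002, 0.0]
contact_force: [0.3, -0.4, -0.4]
finger_gap: 85.3
```

Request:
servo_tool:
  moves:
    - {"travel": [0,0,0],"twist": [0,0,0],"grip": -0.5}
    - {"travel": [0,0,0],"twist": [0,0,0],"grip": -0.2}
    - {"travel": [0,0,0],"twist": [0,0,0],"grip": 0}

```text
time_s: 18.1
ee_pos: [518.1, -193.3, 139.2]
tool_rot: [0.999, -0.042, 0.001, 0.0]
contact_force: [0.7, 0.0, 0.1]
finger_gap: 51.8
```

```bash
python3 q.py
python3 - <<'E'
from h import *
c=cal('wrist'); im=manip.capture('wrist'); cv2.imwrite('pics/w15.png',im); np.savez('w15.npz',**c)
E
```

```text
t 18.1 yaw -4.85 pos [ 518.1 -193.3  139.2] F [0.7 0.  0.1] Ftool [ 0.7 -0.1 -0.1] T [-0.027 -0.024 -0.001] gap 51.8 q7 -1.43
```

View pics/w15.png

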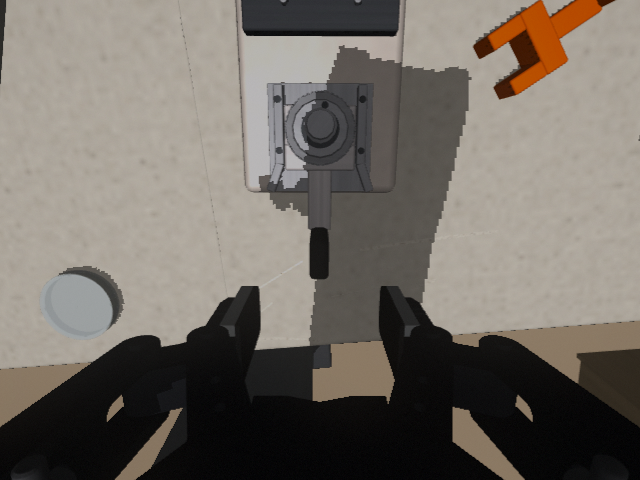

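Request:
servo_tool:
  moves:
    - {"travel": [0,0,0.03],"twist": [0,0,0],"grip": 0}
    - {"travel": [0,0,0.065],"twist": [0,0,0],"grip": 0}
    - {"travel": [0,0,0.09],"twist": [0,0,0],"grip": 0.2}
    - {"travel": [0,0,0.0985],"twist": [0,0,0],"grip": 0.3}
    - {"travel": [0,0,0.0985],"twist": [0,0,0],"grip": 0.3}

```text
time_s: 18.57
ee_pos: [517.1, -192.7, 38.1]
tool_rot: [0.999, -0.042, -0.002, -0.001]
contact_force: [-0.7, -0.3, 0.1]
finger_gap: 29.5
```

Request:
servo_tool:
  moves:
    - {"travel": [0,0,0],"twist": [0,0,0],"grip": 0.3}
    - {"travel": [0,0,0],"twist": [0,0,0],"grip": 0.3}

```text
time_s: 18.73
ee_pos: [519.3, -193.6, 42.0]
tool_rot: [0.999, -0.043, 0.001, 0.0]
contact_force: [-0.6, -0.4, -0.0]
finger_gap: 29.9
```

```bash
python3 q.py
python3 - <<'E'
from h import *
c=cal('wrist'); im=manip.capture('wrist'); cv2.imwrite('pics/w16.png',im); np.savez('w16.npz',**c)
E
```

```text
t 18.7333 yaw -4.88 pos [ 519.3 -193.6   42. ] F [-0.6 -0.4 -0. ] Ftool [-0.5  0.5  0. ] T [-0.039 -0.005 -0.046] gap 29.9 q7 -1.45
```

View pics/w16.png

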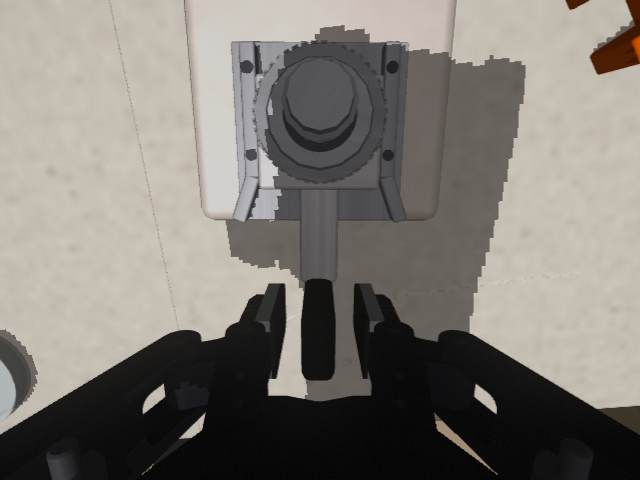

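Request:
servo_tool:
  moves:
    - {"travel": [0,0,0],"twist": [0,0,0],"grip": 1}
    - {"travel": [0,0,0],"twist": [0,0,0],"grip": 1}
    - {"travel": [0,0,0],"twist": [0,0,0],"grip": 1}
    - {"travel": [0,0,0],"twist": [0,0,0],"grip": 1}
  newtons: 40

```text
time_s: 19.12
ee_pos: [518.6, -193.6, 41.6]
tool_rot: [0.999, -0.043, 0.001, 0.0]
contact_force: [-0.9, 0.1, 5.0]
finger_gap: 11.2
```

```bash
python3 q.py
```

```text
t 19.1167 yaw -4.89 pos [ 518.6 -193.6   41.6] F [-0.9  0.1  5. ] Ftool [-0.9 -0.  -5. ] T [0.088 0.146 0.103] gap 11.2 q7 -1.45
```

Request:
servo_tool:
  moves:
    - {"travel": [-0.0005,0,0],"twist": [0,0,0],"grip": 1}

```text
time_s: 19.2
ee_pos: [518.6, -193.6, 41.6]
tool_rot: [0.999, -0.043, 0.002, 0.0]
contact_force: [5.0, -0.2, 2.5]
finger_gap: 11.7
```

```bash
python3 q.py
```

```text
t 19.2 yaw -4.89 pos [ 518.6 -193.6   41.6] F [ 5.  -0.2  2.5] Ftool [ 5.  -0.2 -2.5] T [-0.075 -0.81  -0.019] gap 11.7 q7 -1.45
```

Request:
servo_tool:
  moves:
    - {"travel": [-0.0005,0,-0.0002],"twist": [0,0,0],"grip": 1}

```text
time_s: 19.28
ee_pos: [518.5, -193.5, 41.6]
tool_rot: [0.999, -0.043, 0.002, 0.0]
contact_force: [7.4, -0.8, -1.6]
finger_gap: 11.5
```

```bash
python3 q.py
```

```text
t 19.2833 yaw -4.88 pos [ 518.5 -193.5   41.6] F [ 7.4 -0.8 -1.6] Ftool [7.4 0.1 1.6] T [-0.192 -1.479 -0.042] gap 11.5 q7 -1.45
```

Request:
servo_tool:
  moves:
    - {"travel": [-0.0008,0,0],"twist": [0,0,0],"grip": 1}

```text
time_s: 19.37
ee_pos: [518.1, -193.4, 41.6]
tool_rot: [0.999, -0.043, 0.002, 0.0]
contact_force: [8.6, -1.3, -1.4]
finger_gap: 11.6
```

```bash
python3 q.py
```

```text
t 19.3667 yaw -4.88 pos [ 518.1 -193.4   41.6] F [ 8.6 -1.3 -1.4] Ftool [8.7 0.6 1.5] T [-0.241 -1.632 -0.036] gap 11.6 q7 -1.45
```

Request:
servo_tool:
  moves:
    - {"travel": [-0.001,0,0],"twist": [0,0,0],"grip": 1}

```text
time_s: 19.45
ee_pos: [517.2, -193.3, 41.6]
tool_rot: [0.999, -0.043, 0.003, 0.0]
contact_force: [9.0, -0.5, -0.5]
finger_gap: 11.5
```

```bash
python3 q.py
```

```text
t 19.45 yaw -4.88 pos [ 517.2 -193.3   41.6] F [ 9.  -0.5 -0.5] Ftool [ 9.  -0.3  0.6] T [-0.193 -1.59  -0.02 ] gap 11.5 q7 -1.45
```

Request:
servo_tool:
  moves:
    - {"travel": [-0.002,0,0],"twist": [0,0,0],"grip": 1}
    - {"travel": [-0.004,0,0],"twist": [0,0,0],"grip": 1}
    - {"travel": [-0.006,0,0],"twist": [0,0,0],"grip": 1}
    - {"travel": [-0.009,0,0],"twist": [0,0,0],"grip": 1}
    - {"travel": [-0.012,0,0],"twist": [0,0,0],"grip": 1}

```text
time_s: 19.87
ee_pos: [505.2, -192.1, 41.6]
tool_rot: [0.999, -0.042, 0.003, 0.0]
contact_force: [9.0, -1.3, -0.4]
finger_gap: 11.9
```

```bash
python3 q.py
```

```text
t 19.8667 yaw -4.87 pos [ 505.2 -192.1   41.6] F [ 9.  -1.3 -0.4] Ftool [9.1 0.6 0.4] T [-0.144 -1.607  0.014] gap 11.9 q7 -1.44
```

Request:
servo_tool:
  moves:
    - {"travel": [-0.003,0,0],"twist": [0,0,0],"grip": 1}
    - {"travel": [-0.006,0,0],"twist": [0,0,0],"grip": 1}
    - {"travel": [-0.009,0,0],"twist": [0,0,0],"grip": 1}
    - {"travel": [-0.012,0,0],"twist": [0,0,0],"grip": 1}
    - {"travel": [-0.015,0,0],"twist": [0,0,0],"grip": 1}

```text
time_s: 20.28
ee_pos: [489.6, -190.9, 41.4]
tool_rot: [0.999, -0.043, 0.002, 0.0]
contact_force: [3.4, -0.6, 1.8]
finger_gap: 11.3
```

```bash
python3 q.py
```

```text
t 20.2833 yaw -4.87 pos [ 489.6 -190.9   41.4] F [ 3.4 -0.6  1.8] Ftool [ 3.4  0.3 -1.8] T [-0.033 -0.736 -0.002] gap 11.3 q7 -1.43
```

Request:
servo_tool:
  moves:
    - {"travel": [-0.003,0,0],"twist": [0,0,0],"grip": 1}
    - {"travel": [-0.007,0,0],"twist": [0,0,0],"grip": 1}
    - {"travel": [-0.012,0,0],"twist": [0,0,0],"grip": 1}
    - {"travel": [-0.018,0,-0.0005],"twist": [0,0,0],"grip": 1}
    - {"travel": [-0.026,0,-0.002],"twist": [0,0,0],"grip": 1}

```text
time_s: 20.7
ee_pos: [460.8, -188.3, 42.0]
tool_rot: [0.999, -0.043, -0.001, -0.0]
contact_force: [0.9, 0.5, -1.4]
finger_gap: 11.4
```

Request:
servo_tool:
  moves:
    - {"travel": [-0.01,0,-0.002],"twist": [0,0,0],"grip": 1}
    - {"travel": [-0.02,0,-0.005],"twist": [0,0,0],"grip": 1}
    - {"travel": [-0.028,0,-0.015],"twist": [0,0,0],"grip": 1}
    - {"travel": [-0.03,0,-0.03],"twist": [0,0,0],"grip": 1}
    - {"travel": [-0.03,0,-0.03],"twist": [0,0,0],"grip": 1}

```text
time_s: 21.12
ee_pos: [431.5, -186.4, 74.2]
tool_rot: [0.999, -0.043, 0.001, 0.0]
contact_force: [1.2, -0.6, -1.8]
finger_gap: 11.4
```

```bash
python3 q.py
python3 - <<'E'
from h import *
c=cal('wrist'); im=manip.capture('wrist'); cv2.imwrite('pics/w17.png',im); np.savez('w17.npz',**c)
im=manip.capture('top'); cv2.imwrite('pics/top2.png',cv2.resize(im[130:290,340:540],None,fx=4,fy=3.75,interpolation=cv2.INTER_CUBIC))
E
```

```text
t 21.1167 yaw -4.94 pos [ 431.5 -186.4   74.2] F [ 1.2 -0.6 -1.8] Ftool [1.2 0.5 1.8] T [-0.059 -0.017 -0.043] gap 11.4 q7 -1.38
```

View pics/w17.png

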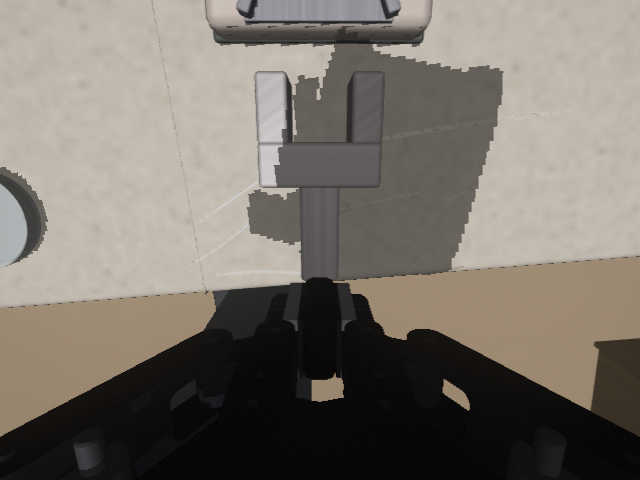

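View pics/top2.png

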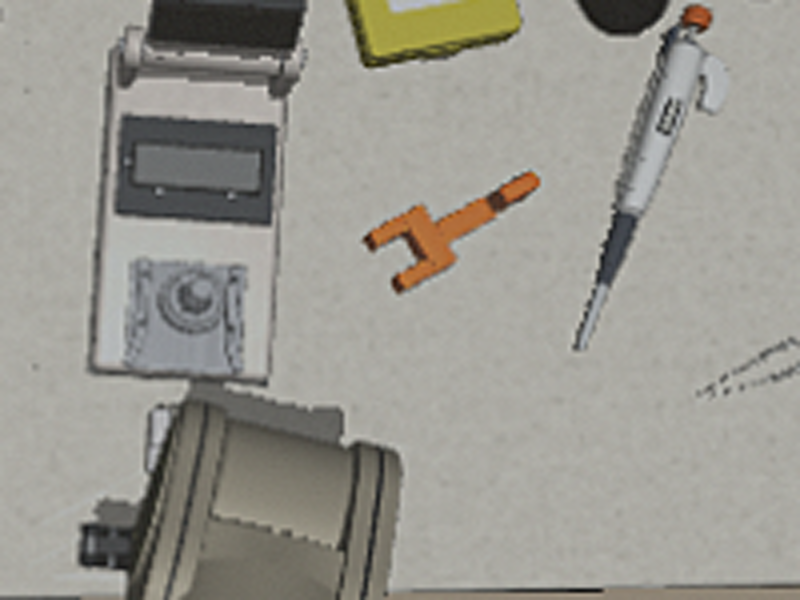

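Request:
servo_tool:
  moves:
    - {"travel": [0,0.03,0],"twist": [0,0,0],"grip": 1}
    - {"travel": [0.01,0.065,0],"twist": [0,0,0],"grip": 1}
    - {"travel": [0.023,0.1,0],"twist": [0,0,-2],"grip": 1}
    - {"travel": [0.038,0.133,0],"twist": [0,0,-4],"grip": 1}
    - {"travel": [0.0516,0.1497,0],"twist": [0,0,-5],"grip": 1}

```text
time_s: 21.63
ee_pos: [469.3, -344.0, 71.1]
tool_rot: [1.0, -0.0, -0.001, 0.001]
contact_force: [-1.0, -0.3, -1.8]
finger_gap: 11.4
```

Request:
servo_tool:
  moves:
    - {"travel": [0,0,0.01],"twist": [0,0,0],"grip": 1}
    - {"travel": [0,0,0.035],"twist": [0,0,0],"grip": 1}
    - {"travel": [0,0,0.055],"twist": [0,0,0],"grip": 1}
    - {"travel": [0,0,0.055],"twist": [0,0,0],"grip": 1}
    - {"travel": [0,0,0.055],"twist": [0,0,0],"grip": 1}

```text
time_s: 22.05
ee_pos: [469.7, -338.4, 15.8]
tool_rot: [1.0, 0.001, -0.002, -0.001]
contact_force: [0.5, 0.5, -0.9]
finger_gap: 11.6
```

```bash
python3 q.py
python3 - <<'E'
from h import *
c=cal('wrist'); im=manip.capture('wrist'); cv2.imwrite('pics/w18.png',im)
E
```

```text
t 22.05 yaw 0.12 pos [ 469.7 -338.4   15.8] F [ 0.5  0.5 -0.9] Ftool [ 0.5 -0.5  0.9] T [-0.003  0.024  0.048] gap 11.6 q7 -1.07
```

View pics/w18.png

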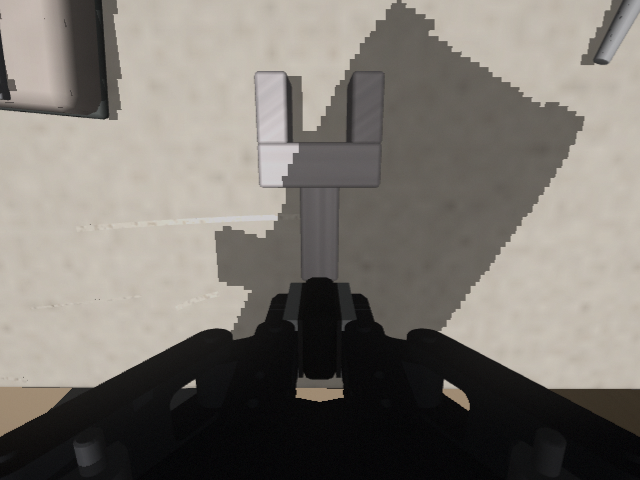

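Request:
servo_tool:
  moves:
    - {"travel": [0.015,0,0],"twist": [0,0,0],"grip": 1}
    - {"travel": [0.025,0,0.001],"twist": [0,0,0],"grip": 1}
    - {"travel": [0.025,0,0.003],"twist": [0,0,0],"grip": 1}
    - {"travel": [0.025,0,0.005],"twist": [0,0,0],"grip": 1}
    - {"travel": [0.025,0,0.005],"twist": [0,0,0],"grip": 1}

```text
time_s: 22.52
ee_pos: [495.4, -339.5, 12.3]
tool_rot: [1.0, 0.001, -0.0, 0.0]
contact_force: [-0.4, 0.9, -1.0]
finger_gap: 11.1
```

```bash
python3 q.py
```

```text
t 22.5167 yaw 0.1 pos [ 495.4 -339.5   12.3] F [-0.4  0.9 -1. ] Ftool [-0.4 -0.9  1. ] T [-0.038  0.102  0.004] gap 11.1 q7 -1.1
```

Request:
servo_tool:
  moves:
    - {"travel": [0,0,0.0005],"twist": [0,0,0],"grip": 1}
    - {"travel": [0,0,0.0005],"twist": [0,0,0],"grip": 1}

```text
time_s: 22.68
ee_pos: [495.3, -339.7, 11.9]
tool_rot: [1.0, 0.001, -0.0, 0.0]
contact_force: [0.7, -0.7, -0.7]
finger_gap: 11.6
```

```bash
python3 q.py
```

```text
t 22.6833 yaw 0.08 pos [ 495.3 -339.7   11.9] F [ 0.7 -0.7 -0.7] Ftool [0.7 0.7 0.7] T [ 0.011  0.104 -0.001] gap 11.6 q7 -1.1
```

Request:
servo_tool:
  moves:
    - {"travel": [0,0,0.0008],"twist": [0,0,0],"grip": 1}
    - {"travel": [0,0,0.0016],"twist": [0,0,0],"grip": 1}
    - {"travel": [0,0,0.002],"twist": [0,0,0],"grip": 1}
    - {"travel": [0,0,0.002],"twist": [0,0,0],"grip": 1}

```text
time_s: 23.02
ee_pos: [495.7, -339.5, 9.8]
tool_rot: [1.0, 0.001, -0.0, -0.0]
contact_force: [0.2, -0.2, -1.3]
finger_gap: 11.4
```

```bash
python3 q.py
```

```text
t 23.0167 yaw 0.1 pos [ 495.7 -339.5    9.8] F [ 0.2 -0.2 -1.3] Ftool [0.2 0.2 1.3] T [-0.041  0.088  0.018] gap 11.4 q7 -1.1
```

Request:
servo_tool:
  moves:
    - {"travel": [0,0,0.0005],"twist": [0,0,0],"grip": 1}
    - {"travel": [0,0,0.0005],"twist": [0,0,0],"grip": 1}

```text
time_s: 23.18
ee_pos: [495.8, -339.6, 9.7]
tool_rot: [1.0, 0.001, 0.0, 0.0]
contact_force: [-1.3, 1.8, 2.1]
finger_gap: 11.7
```

```bash
python3 q.py
```

```text
t 23.1833 yaw 0.1 pos [ 495.8 -339.6    9.7] F [-1.3  1.8  2.1] Ftool [-1.3 -1.8 -2.1] T [ 0.178  0.406 -0.043] gap 11.7 q7 -1.1
```

Request:
servo_tool:
  moves:
    - {"travel": [0,0,0],"twist": [0,0,0],"grip": 0}
    - {"travel": [0,0,0],"twist": [0,0,0],"grip": -0.2}
    - {"travel": [0,0,0],"twist": [0,0,0],"grip": -0.2}
    - {"travel": [0,0,-0.02],"twist": [0,0,0],"grip": -0.2}
    - {"travel": [0,0,-0.055],"twist": [0,0,0],"grip": -0.2}

```text
time_s: 23.6
ee_pos: [493.6, -338.0, 61.4]
tool_rot: [1.0, 0.001, -0.003, -0.002]
contact_force: [-0.2, 0.4, -0.2]
finger_gap: 51.3
```

Request:
servo_tool:
  moves:
    - {"travel": [0,0,-0.035],"twist": [0,0,0],"grip": -0.5}
    - {"travel": [-0.02,-0.03,-0.07],"twist": [0,0,0],"grip": -1}
    - {"travel": [-0.04,-0.06,-0.09],"twist": [0,0,0],"grip": -1}
    - {"travel": [-0.05,-0.07,-0.1],"twist": [0,0,0],"grip": -1}
    - {"travel": [-0.05,-0.07,-0.1],"twist": [0,0,0],"grip": -1}

```text
time_s: 24.02
ee_pos: [445.8, -267.3, 168.1]
tool_rot: [1.0, 0.002, 0.002, 0.001]
contact_force: [0.7, -0.1, 1.0]
finger_gap: 85.2
```

```bash
python3 q.py
python3 - <<'E'
from h import *
c=cal('wrist'); im=manip.capture('wrist'); cv2.imwrite('pics/w19.png',im); np.savez('w19.npz',**c)
im=manip.capture('scene'); cv2.imwrite('pics/scene2.png',cv2.resize(im[110:240,260:460],None,fx=4,fy=4,interpolation=cv2.INTER_CUBIC))
E
```

```text
t 24.0167 yaw 0.25 pos [ 445.8 -267.3  168.1] F [ 0.7 -0.1  1. ] Ftool [ 0.7  0.1 -1. ] T [-0.05  -0.101 -0.006] gap 85.2 q7 -1.14
```

View pics/w19.png

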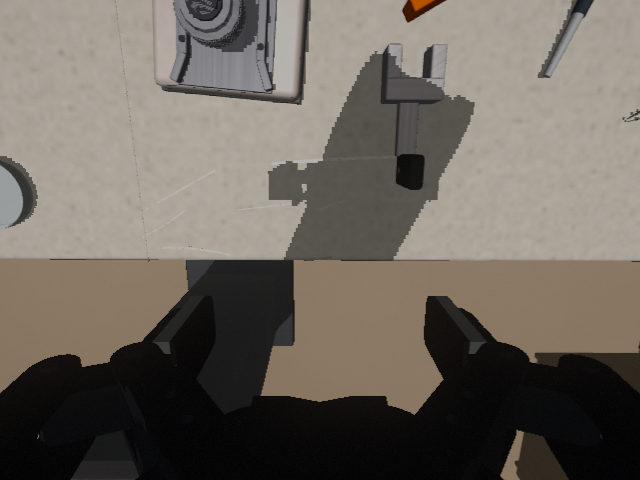

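View pics/scene2.png

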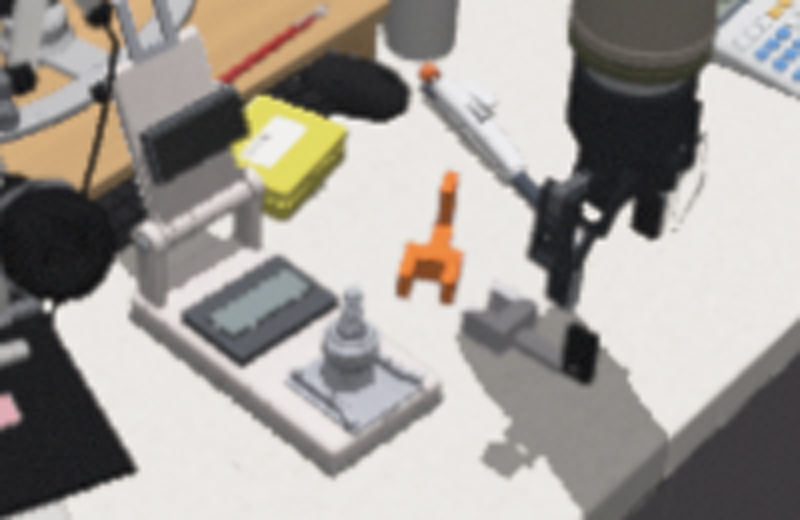

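Request:
servo_tool:
  moves:
    - {"travel": [0.02,-0.03,0.005],"twist": [0,0,1],"grip": -1}
    - {"travel": [0.045,-0.055,0.015],"twist": [0,0,3],"grip": -1}
    - {"travel": [0.073,-0.075,0.027],"twist": [0,0,5.1],"grip": -1}
    - {"travel": [0.073,-0.075,0.027],"twist": [0,0,5.1],"grip": -1}
    - {"travel": [0.073,-0.075,0.027],"twist": [0,0,5.1],"grip": -1}

```text
time_s: 24.53
ee_pos: [519.3, -193.0, 135.1]
tool_rot: [0.999, -0.042, -0.001, -0.001]
contact_force: [-0.4, -0.6, 0.3]
finger_gap: 85.2
```

```bash
python3 q.py
python3 - <<'E'
from h import *
c=cal('wrist'); im=manip.capture('wrist'); cv2.imwrite('pics/w20full.png',im); np.savez('w20.npz',**c)
a=cv2.imread('pics/w15.png')[70:210,250:390]; b=im[70:210,250:390]
cv2.imwrite('pics/w20.png',cv2.resize(np.hstack([a,b]),None,fx=2.8,fy=2.8,interpolation=cv2.INTER_CUBIC))
E
```

```text
t 24.5333 yaw -4.84 pos [ 519.3 -193.   135.1] F [-0.4 -0.6  0.3] Ftool [-0.4  0.6 -0.3] T [-0.016  0.06  -0.01 ] gap 85.2 q7 -1.43
```

View pics/w20.png

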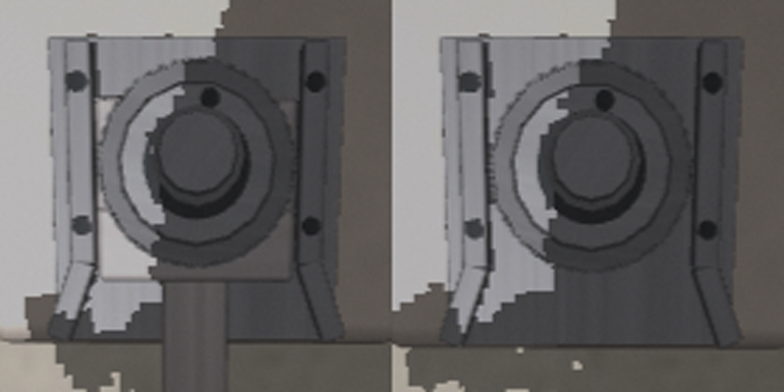

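Collar unmoved: the dot sits at (+11,-66) px from the collar centre before the draw-out and (+12,-66) after. The gauge lies flat and clear, and the robot touches nothing. Handing in.

```bash
python3 -c "
from h import *
print(manip.close_job())"
```

```text
the job is handed in; nothing more can be done
None
```

The collar is set and the job handed in at about 24.5 s. I slid the grey gauge under the collar until it was home against the stud. Then I screwed the collar down to a light nip, let go, drew the gauge straight out, and laid it flat on the worktop to the right of the press.

**Checks that passed**
- **Home:** the push force jumped to about 12 N with no further motion. The picture then put the back of the block about 24 mm in front of the stud axis, as it should be.
- **Collar not shifted:** its dot sat at the same place relative to the collar's centre before and after the draw-out, within a pixel or so.
- **Gauge laid down:** the wrist and scene pictures show it flat and clear of the press. The orange look-alike, pipette and yellow box did not move between the two top pictures. I did not check the slide box, petri dish or timer separately, but nothing went near them.

**Less certain: how tight the nip is**
- **Touch point:** the wrist torque was noisy, and instead of one clear jump it rose gradually over several back-and-forth sweeps, more slowly than the given figures predict.
- **Estimate:** I left the collar an estimated 0.14 to 0.25 rad past first touch. That is more than the ideal 0.1 rad but below the 0.4 rad that is too much.
- **Force:** the torque suggested about 4 to 5 N. The gauge drew out with a steady 9 N of drag, so the nip may be somewhat firmer than a few newtons. The gauge was held and still came out.

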